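# Change the hot plate over from wax kettle to drying tiles

### The job

The wax is melted and the hot plate is now wanted for drying the cast tiles. Switch the hot plate off, and only then lift the kettle off it by its handle and set it down gently, upright, in the middle of the cork trivet. With the plate still off, lay every tile from the wooden board on it without dropping it, face up, flat and side by side, wholly on the black plate inside its rim; then set the selector to low (the one-dot mark), and leave everything else on the table where it is.

Things in the scene. Friction and masses are not known exactly. Their poses are not given: they have to be found in the camera images.
- hotplate: electric hot plate, steel housing, fixed; origin on the table under the centre of the black heating plate, x axis away from the robot. The flat plate is 200 mm (x) by 290 mm (y), top 70 mm above the table, inside a steel rim 3 mm thick standing 8 mm above it. The housing is 306 mm wide and ends at x = 106 mm; a control deck, top 50 mm above the table, lies in front from x = -193 to -106 mm.
- plate_top (a point): centre of the heating plate's top face, 70 mm above the table; axes as the hot plate's (x away from the robot, y to its left, z up)
- selector (a joint): heat selector, rad: 0 = off (hollow ring mark, pointer towards the heating plate), 0.698 = low (one dot), 1.396 = two dots, 2.094 = three dots; grows clockwise from above, stops at off and three dots. Left off a mark it clicks to the nearest. Turning past a click takes about 0.07 N m. Starts at two or three dots.
- selector_grip (a point): point on the selector's axis, 71 mm above the table, at x = -148, y = -75 mm of the hot plate; the frame turns with the knob, x along the grip bar towards its white pointer end. Black knob: a disc 50 mm across, its top 58 mm above the table, and on it an upright grip bar 50 mm long, 16 mm thick, from 58 to 83 mm above the table.
- kettle: aluminium wax kettle, loose, 0.5 to 0.8 kg, starts on the heating plate; origin at the centre of its underside, z up. Body 104 mm across, lid top 90 mm high with a small knob up to 103 mm; a spout reaches 78 mm from the axis at +x. Fixed arch handle in its y-z plane: uprights at y = -54 and 54 mm, joined by a level round wooden grip 18 mm thick, 84 mm long along y, 150 mm above the underside.
- kettle_grip (a point): middle of the kettle's wooden handle grip, on the kettle's axis 150 mm above its underside; axes as the kettle's, the grip runs along y
- trivet: round cork trivet on the table, fixed, 150 mm across, 12 mm thick; origin at the centre of its underside. It stands to the left or to the right of the hot plate.
- board: wooden ware board on the table, fixed, 340 mm (x) by 250 mm (y), 10 mm thick, on the other side of the hot plate from the trivet; origin at the centre of its underside. The tiles start on it.
- tile_0: cast tile, loose, about 85 g, 76 mm long (along its x), 52 mm wide (along its y), 14 mm thick, low leaf relief on its face (up to 2 mm proud); origin at the centre of its underside, z up through the face. Three to five of the five tiles are there; an absent one reads None.
- tile_1: cast tile, loose, about 85 g, 76 mm long (along its x), 52 mm wide (along its y), 14 mm thick, low leaf relief on its face (up to 2 mm proud); origin at the centre of its underside, z up through the face. Three to five of the five tiles are there; an absent one reads None.
- tile_2: cast tile, loose, about 85 g, 76 mm long (along its x), 52 mm wide (along its y), 14 mm thick, low leaf relief on its face (up to 2 mm proud); origin at the centre of its underside, z up through the face. Three to five of the five tiles are there; an absent one reads None.
- tile_3: cast tile, loose, about 85 g, 76 mm long (along its x), 52 mm wide (along its y), 14 mm thick, low leaf relief on its face (up to 2 mm proud); origin at the centre of its underside, z up through the face. Three to five of the five tiles are there; an absent one reads None.
- tile_4: cast tile, loose, about 85 g, 76 mm long (along its x), 52 mm wide (along its y), 14 mm thick, low leaf relief on its face (up to 2 mm proud); origin at the centre of its underside, z up through the face. Three to five of the five tiles are there; an absent one reads None.
- size_jar: bystander: small amber jar 36 mm across, 45 mm high, on a near corner of the board; leave it
- brush: bystander: flat brush, 170 mm long, lying on the robot's side of the trivet; leave it
- tin: bystander: steel tin 60 mm across, 60 mm high, standing beyond the trivet; leave it
- spirit: bystander: amber bottle 66 mm across, 190 mm high, behind the hot plate; leave it
- glove_box: bystander: carton 110 x 220 x 75 mm behind the hot plate; leave it
- knife: bystander: spatula 200 mm long lying behind the hot plate; leave it
- thinner: bystander: steel can 70 x 45 x 124 mm behind the hot plate on the left; leave it

How it is judged:
By the outcome, as a careful person would: the job done as asked, in the order asked, and still so for the second after the job is handed in, with the robot touching nothing.
Of tile_0, tile_1, tile_2, tile_3, tile_4 only 3 to 5 are there at a start; the rules pass over those that are not, and their reading is None.
At some moment in a run one of tile_0, tile_1, tile_2, tile_3, tile_4 may be knocked a few centimetres aside while the robot is not near it.
It also fails if it takes over 210 s, if anything falls off the work surface, if the arm or the gripper's body presses on something with over 40 N, if the wrist force passes 120 N, or if a joint passes its speed limit or range.

### The arm

A 6-joint arm with a two-finger parallel gripper is mounted at the origin on the work surface. World frame = base frame: x ahead of the robot, y to its left, z up, the work surface at z = 0. Lengths are in m, angles in degrees, forces in N, time in s.
With the tool pointing down it reaches from about 0.35 to 0.875 m from the base axis. Payload 4.2 kg.
Tool frame: the origin (TCP) lies on the mounting face of the last link; the fingertips stand 182 mm ahead of it and the grasp point (between the pads) lies 164 mm ahead of it (r.tcp_to_grasp is the distance from the TCP to the grasp point, in m); z points along the fingers, y is the line along which they close (so a half turn about z gives the same grasp; the last joint's range is limited). The gripper opens to 87 mm and grips with 3 to 60 N. Pads are 19 mm wide; open, the fingers measure 117 mm over their backs; the gripper's body (75 mm by 190 mm) begins 51 mm behind the grasp point.
Start: joints at [-48.839, 22.042, 0.453, 0, -68.411, -14.817], TCP at [0.277, -0.56, 0.405] pointing down, gripper open.
Joint ranges: [-179.83, 179.83], [-69.29, 118.12], [-61.27, 80.66], [-181.25, 117.63], [-171.15, -9.14], [-177.46, 177.46]. Speed limits (degrees/s): [159.86, 159.86, 180, 180, 180, 180].

### API

Orientations are given as a 3x3 rotation matrix whose columns are the frame's x, y, z axes.
In Python, from station import sense, eyes, r gives the robot as it stands.
- The arm moves only by the tool jog_arm, never from a script. Its argument "increments" is a list of rows, each a list of 4 numbers: the shift along the tool's x, y, z normalised to -1 to 1, where 1 is 0.02 m, then the turn about the tool's z normalised to -1 to 1, where 1 is 0.08 rad. A call has 1 to 10 rows; each row shifts and turns the commanded pose from where the row before left it, along the tool's axes as they then stand; what a row does not reach is not made up. A row lasts 1/10 s, in which the tool goes at most 50 mm and 8.59 degrees, less where a joint would pass 70% of its speed; a pose out of reach is approached as far as the arm can. A call with a number of a shift or a turn outside -1 to 1 is refused whole. A call with a gripper value outside its range is refused whole. "grip" is the finger opening in mm, from 0 to 87, set as the call begins (left out, the last holds). The fingers move at their own pace and stop on an object; the grip force is fixed at half the most. Time passes only in rows, so rows that do not move let the fingers close. It gives the time, the measured TCP pose, the force, the opening and the grip force at its end, in the units of the state.
- sense(): the state, without advancing time (a new reading comes with each control period).
- eyes.capture(name): name is "side" or "top"; returns the picture (480x640x3 uint8, blue, green, red); there is no depth.
- eyes.get_calibration(name): a dict with "camera_matrix" (3x3 intrinsics, pixels), "k1" (the pictures are not rectified: a ray, as slopes to the right and down, at radius r is drawn at 1 + k1 r^2 times it, then the intrinsics apply), "R" (3x3) and "t" (3): a world point X has camera coordinates R X + t. Camera axes: x right, y down, z forward; pixel columns grow to the right and rows downward; lengths in m; the calibration is good to about 2 mm. A picture is of the moment at which its call begins. get_calibration takes no time and is no camera call.
- r.finish_job(): hands the job in; it is judged then, once.
Trained networks look in the newest picture that a camera, given by its name, has taken for a name from the list of things; names that differ only in an ending like _2 or _b are one class to them, and where a whole thing is asked for, a point or a joint stands for the part that bears it (a point fixed in the world has none). Each returns a list of dicts, best first, with "conf" (0 to 1); they miss things now and then, are a little off and sometimes report something else, mostly with a low value. They report only what shows in the picture. A call takes as long as a camera call.
- eyes.spot_in(camera, name): "centre" ([x, y, z] in m, in world coordinates, good to about 4 mm: the middle of the surface that is visible of it).
- eyes.outline_of(camera, name): "mask" (480x640 bool, what is visible of it).
The state is a dict: "time_s": time; "joints": joint angles; "joint_velocities": joint speeds; "effort": joint torques, N m; "tcp_pos": TCP position; "ee_rot": TCP orientation; "wrist_force": force on the tool from outside, world axes, zero at the start; "moment": the same for the moment, N m; "gripper_width": opening from 0.0 (shut) to 1.0 (fully open); "gripper_force": force on a finger pad.
Only numpy, scipy, OpenCV 4.12 (cv2) and the standard library are available. Lean on these libraries where they do the work, as an engineer would, in place of code of your own. Each camera call takes 0.05 s, during which the arm holds its last target. There are 200 camera calls.

## Working session

There is one attempt and no reset: what is moved stays moved. The work goes in short steps, Python scripts to look and compute and a tool call to move; the robot and the scene stay as the last step left them, time stands still between calls to the robot, and variables do not carry over. Pictures are saved under pics/ and viewed, at most 14 in all, crops included, and the job is handed in when it is done.

Besides the shell and the picture viewer there is one more tool, called after "Emit:" as name(argument=value, ...), one argument or row to a line, values as JSON. jog_arm: Moves the arm, as the interface text tells. Its arguments: {"type":"object","properties":{"increments":{"type":"array"},"grip":{"type":"number"}},"required":["increments"]}

```bash
ls; mkdir -p pics
cat > h.py <<'E'
import numpy as np, cv2
from station import sense, eyes, r
def cal(n):
    c=eyes.get_calibration(n); return np.array(c["camera_matrix"]),c["k1"],np.array(c["R"]),np.array(c["t"])
def ray(n,u,v):
    K,k1,R,t=cal(n); p=np.array([[[u,v]]],float)
    x,y=cv2.undistortPoints(p,K,np.array([k1,0,0,0.]))[0,0]
    return -R.T@t, R.T@np.array([x,y,1.])
def atz(n,u,v,z):
    o,d=ray(n,u,v); return o+d*(z-o[2])/d[2]
def two(n1,p1,n2,p2):
    o1,d1=ray(n1,*p1); o2,d2=ray(n2,*p2)
    d1/=np.linalg.norm(d1); d2/=np.linalg.norm(d2)
    s=np.linalg.lstsq(np.c_[d1,-d2],o2-o1,rcond=None)[0]
    a,b=o1+d1*s[0],o2+d2*s[1]; return (a+b)/2,np.linalg.norm(a-b)
def proj(n,X):
    K,k1,R,t=cal(n); X=np.array(X,float).reshape(-1,3)
    return cv2.projectPoints(X,cv2.Rodrigues(R)[0],t,K,np.array([k1,0,0,0.]))[0][:,0]
E
python3 - <<'E'
from h import *
np.set_printoptions(precision=4,suppress=True)
s=sense(); print(s)
for n in("top","side"):
    cv2.imwrite(f"pics/{n}0.png",eyes.capture(n)); K,k,R,t=cal(n); print(n,K.tolist(),k,R,-R.T@t)
    for o in "hotplate selector kettle kettle_grip trivet board tile_0 size_jar brush tin".split():
        print(o,[(round(d["conf"],2),np.round(d["centre"],3).tolist()) for d in eyes.spot_in(n,o)][:7])
E
```

```text
pics
{'time_s': 0.0, 'joints': array([-48.8404,  22.093 ,   0.3794,  -0.0286, -68.4106, -14.8167]), 'joint_velocities': array([ 0.0081,  0.0714, -0.0044,  0.096 , -0.0097, -0.0736]), 'effort': array([ -0.0006, -39.0662,  18.7407,   4.2199,   0.011 ,  -0.0002]), 'tcp_pos': array([ 0.2773, -0.5599,  0.4036]), 'ee_rot': array([[-0.8962, -0.4436, -0.0011],
       [-0.4436,  0.8962,  0.0019],
       [ 0.0001,  0.0022, -1.    ]]), 'wrist_force': array([-0.4801, -0.0279, -0.7106]), 'moment': array([ 0.045 , -0.0496,  0.0378]), 'gripper_force': 0.0, 'gripper_width': 1.000283823800632}
top [[485.8417827430488, 0.0, 318.4148982890737], [0.0, 485.8417827430488, 240.0758027489853], [0.0, 0.0, 1.0]] 0.02221406197517364 [[ 0.0073 -1.     -0.0055]
 [-0.9983 -0.007  -0.0576]
 [ 0.0576  0.0059 -0.9983]] [0.476  0.0289 1.385 ]
hotplate [(0.73, [0.508, 0.019, 0.071])]
selector [(0.69, [0.426, -0.062, 0.061])]
kettle [(0.72, [0.575, 0.024, 0.159]), (0.36, [0.327, -0.22, 0.054]), (0.22, [0.516, 0.015, 0.069])]
kettle_grip [(0.81, [0.576, 0.021, 0.155]), (0.61, [0.598, 0.325, 0.062])]
trivet [(0.7, [0.458
[... 399 characters left out ...]
7], [0.0, 0.0, 1.0]] -0.16831846390966115 [[ 0.8406 -0.5414  0.0175]
 [-0.4065 -0.6517 -0.6404]
 [ 0.3581  0.5312 -0.7678]] [ 0.0062 -0.7507  1.265 ]
hotplate [(0.95, [0.445, -0.065, 0.046]), (0.65, [0.577, 0.006, 0.161])]
selector [(0.61, [0.421, -0.068, 0.056])]
kettle [(0.86, [0.578, 0.013, 0.16])]
kettle_grip [(0.83, [0.584, 0.011, 0.163]), (0.23, [0.42, -0.069, 0.059])]
trivet [(0.68, [0.515, 0.363, 0.012])]
board [(0.87, [0.389, -0.304, 0.009]), (0.73, [0.58, 0.007, 0.16])]
tile_0 [(0.77, [0.46, -0.271, 0.025])]
size_jar [(0.68, [0.32, -0.226, 0.053]), (0.68, [0.592, 0.319, 0.052]), (0.66, [0.754, 0.011, 0.001])]
brush [(0.58, [0.42, -0.068, 0.055])]
tin [(0.65, [0.592, 0.321, 0.053])]
```

View pics/top0.png

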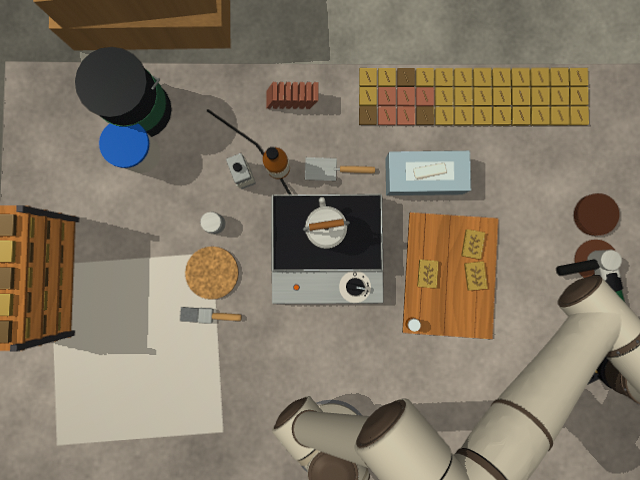

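View pics/side0.png

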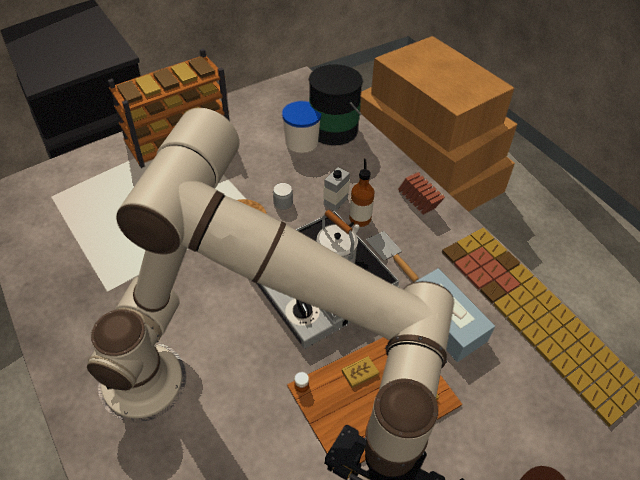

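Top view: three tiles on the board at right ((474,243), (428,274), (476,276)), kettle at (326,227) with its handle nearly level in the picture, knob at (355,287), trivet at (212,273). The side view is partly blocked by the arm.

```bash
cat > m.py <<'E'
from h import *
np.set_printoptions(precision=4,suppress=True)
def tiles(n="top",z=0.024):
    out=[]
    for d in eyes.outline_of(n,"tile_0"):
        m=d["mask"].astype(np.uint8); ys,xs=np.nonzero(m)
        P=np.array([atz(n,u,v,z)[:2] for u,v in zip(xs,ys)],np.float32)
        c,wh,a=cv2.minAreaRect(P)
        if wh[0]<wh[1]: a+=90; wh=wh[::-1]
        out.append((round(d["conf"],2),np.round(P.mean(0),4).tolist(),np.round(c,4).tolist(),np.round(wh,3).tolist(),round((a+90)%180-90,1)))
    return out
E
python3 - <<'E'
from m import *
im=eyes.capture("top"); s=eyes.capture("side")
c=cv2.resize(im[185:335,262:502],None,fx=3.33,fy=3.33,interpolation=cv2.INTER_CUBIC); cv2.imwrite("pics/c1.png",c)
c=cv2.resize(s[195:375,245:445],None,fx=3.3,fy=3.3,interpolation=cv2.INTER_CUBIC); cv2.imwrite("pics/c2.png",c)
for t in tiles(): print("tile",t)
# black plate
g=im.max(2); roi=np.zeros_like(g); roi[190:275,265:388]=1
m=((g<48)&(roi>0)).astype(np.uint8)
n,l,st,ce=cv2.connectedComponentsWithStats(m); k=1+np.argmax(st[1:,4]); print(st[k])
ys,xs=np.nonzero(l==k); q=cv2.boxPoints(cv2.minAreaRect(np.c_[xs,ys].astype(np.float32))); print(q)
W=np.array([atz("top",u,v,.072)[:2] for u,v in q]); print(W,W.mean(0),[np.linalg.norm(W[i]-W[i-1]) for i in range(4)])
for nm,z in(("trivet",.012),("board",.01),("kettle",.09),("kettle_grip",.225),("selector",.07),("hotplate",.07)):
    for d in eyes.outline_of("top",nm)[:2]:
        ys,xs=np.nonzero(d["mask"]); P=np.array([atz("top",u,v,z)[:2] for u,v in zip(xs,ys)],np.float32)
        print(nm,d["conf"],len(xs),P.mean(0),cv2.minAreaRect(P),[xs.min(),xs.max(),ys.min(),ys.max()])
E
```

```text
tile (0.94, [0.4586000144481659, -0.39879998564720154], [0.4589, -0.3995], [0.073, 0.055], 7.5)
tile (0.76, [0.4629000127315521, -0.267300009727478], [0.4631, -0.2675], [0.077, 0.054], -4.7)
tile (0.68, [0.5461000204086304, -0.3937000036239624], [0.5461, -0.3937], [0.076, 0.054], -10.0)
tile (0.2, [0.42500001192092896, -0.066600002348423], [0.4256, -0.0674], [0.053, 0.053], -89.8)
[ 273  196  108   73 6264]
[[273. 196.]
 [380. 196.]
 [380. 268.]
 [273. 268.]]
[[ 0.671   0.1611]
 [ 0.6729 -0.1298]
 [ 0.4775 -0.1299]
 [ 0.4754  0.1587]] [0.5742 0.015 ] [np.float64(0.19564661758400462), np.float64(0.29098822946360187), np.float64(0.19537816801531377), np.float64(0.28853964579795344)]
trivet 0.66 2202 [0.4608 0.3372] ((0.4610138237476349, 0.3370622992515564), (0.14638176560401917, 0.1463213562965393), 45.88209915161133) [np.int64(185), np.int64(238), np.int64(247), np.int64(299)]Traceback (most recent call last):
  File "<stdin>", line 14, in <module>
  File "h.py", line 10, in atz
    o,d=ray(n,u,v); return o+d*(z-o[2])/d[2]
        ~~~^^^^^^^
  File "h.py", line 6, in ray
    K,k1,R,t=cal(n); p=np.array([[[u,v]]],float)
             ~~~^^^
  File "h.py", line 4, in cal
    c=eyes.get_calibration(n); return np.array(c["camera_matrix"]),c["k1"],np.array(c["R"]),np.array(c["t"])
ValueError: time passes only in moves, steps and waits
```

View pics/c1.png

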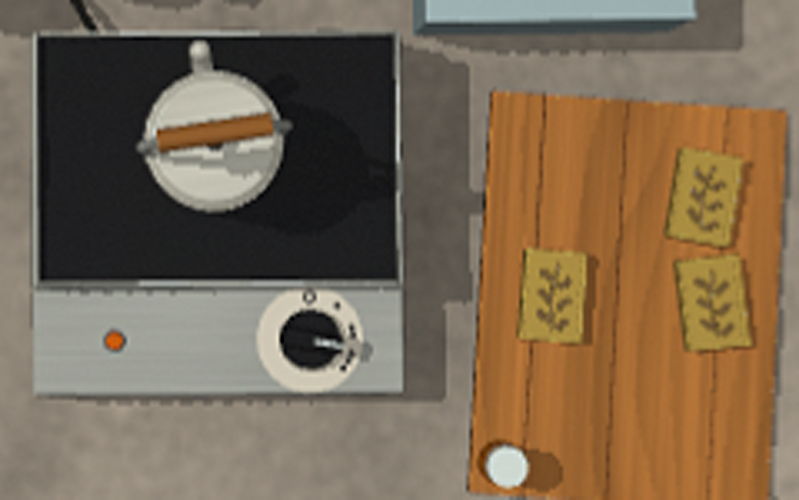

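View pics/c2.png

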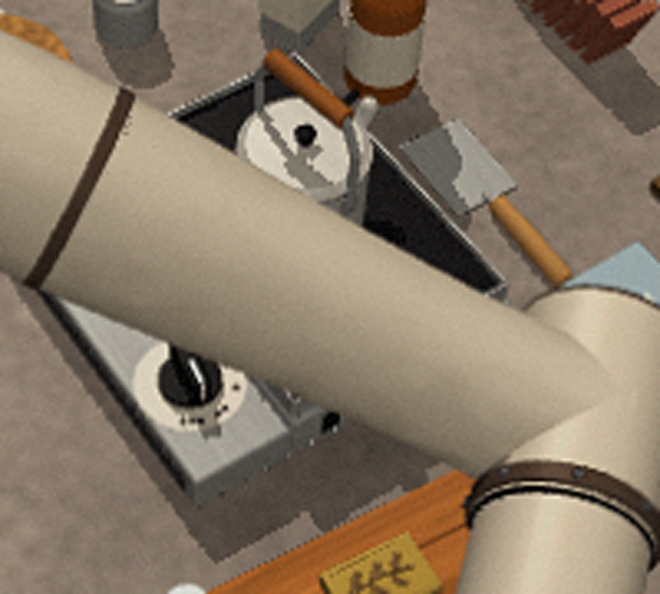

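The crops show the plate edges at about (38–400, 35–282) in the first one, with the knob at (310,340) and its pointer to the right. The kettle grip runs from (158,140) to (272,125), with the spout pointing away. Next I'll decide between two and three dots and triangulate the grip.

```bash
python3 - <<'E'
s=open('h.py').read()
s=s.replace('def cal(n):','from functools import lru_cache\n@lru_cache(None)\ndef cal(n):'); open('h.py','w').write(s)
E
python3 - <<'E'
from m import *
f1=lambda x,y:(x/3.33+262-.35,y/3.33+185-.35); f2=lambda x,y:(x/3.3+245-.35,y/3.3+195-.35)
for nm,a,b in(("gripmid",(215,132.5),(310,87)),("gripL",(158,140),(272,58)),("gripR",(272,125),(348,115)),("knob dial",(310,340),(190,380)),("tileA c",(556,297),(380,580))):
    print(nm,*two("top",f1(*a),"side",f2(*b)))
print("ptr side",atz("side",*f2(191,362),.083),atz("side",*f2(203,397),.083)," top",atz("top",*f1(315,343),.083),atz("top",*f1(342,346),.083))
T=eyes.capture("top");S=eyes.capture("side")
H=np.array([.574,.015,0]);yaw=np.radians(.5)
Rz=lambda a:np.array([[np.cos(a),-np.sin(a),0],[np.sin(a),np.cos(a),0],[0,0,1]])
k=H+Rz(yaw)@[-.148,-.075,0]; print("knob",k)
out=[]
for n,im in(("top",T),("side",S)):
    for th in(80,120):
        c=proj(n,k+[0,0,.083])[0]; 
        M=np.float32([[9,0,200-9*c[0]],[0,9,180-9*c[1]]]); w=cv2.warpAffine(im,M,(400,300),flags=cv2.INTER_CUBIC)
        A=Rz(yaw-np.radians(th))
        for z in(.083,.058):
            P=np.array([k+A@[x,y,z] for x,y in((-.025,-.008),(.025,-.008),(.025,.008),(-.025,.008))])
            q=(proj(n,P)@M[:,:2].T+M[:,2]).astype(int); cv2.polylines(w,[q],True,(0,255,0) if z>.06 else (255,0,0),1)
        out.append(w)
cv2.imwrite("pics/knob.png",np.vstack([np.hstack(out[:2]),np.hstack(out[2:])]))
E
```

```text
gripmid [0.5811 0.0172 0.2201] 0.00026600049373295026
gripL [0.5751 0.0587 0.2176] 0.0008374608247882895
gripR [ 0.5866 -0.0238  0.2245] 0.0007131370007705473
knob dial [ 0.4256 -0.0631  0.053 ] 0.0007506001481410756
tileA c [ 0.4612 -0.2701  0.0245] 0.002727885701803585
ptr side [ 0.4241 -0.0666  0.083 ] [ 0.4151 -0.0979  0.083 ]  top [ 0.4247 -0.0652  0.083 ] [ 0.4225 -0.0868  0.083 ]
knob [ 0.4267 -0.0613  0.    ]
```

View pics/knob.png

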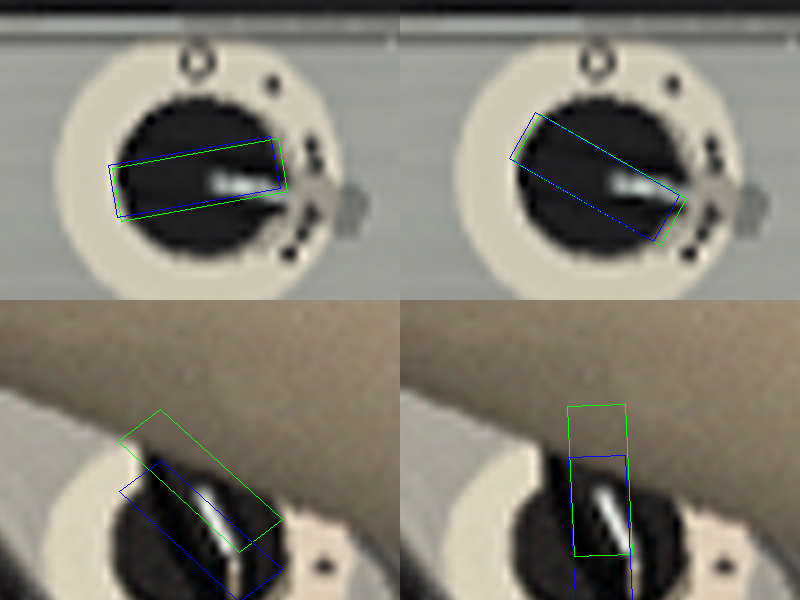

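The pointer reads about 100° in both views, between two and three dots. I'll move in and look at it again on the way.

Emit:
jog_arm(
  increments=[
    [0, 0, 0, 0.958],
    [0, 0, 0, 0.958],
    [0, 0, 0, 0.958],
    [0, 0, 0, 0.958],
    [0, 0, 0, 0.958],
    [0, 0, 0, 0.958],
    [0, 0, 0, 0],
  ],
  grip=60,
)

```text
time_s: 2.15
tcp_pos: [0.2774, -0.5601, 0.4047]
ee_rot: [[-1.0, -0.0, 0.0], [-0.0, 1.0, 0.0], [-0.0, 0.0, -1.0]]
wrist_force: [0.4, 0.1, -0.6]
gripper_width: 0.689
gripper_force: 0.0
```

Emit:
jog_arm(
  increments=[
    [-0.3, 1, 0, 0],
    [-0.3, 1, 0, 0],
    [-0.3, 1, 0, 0],
    [-0.3, 1, 0, 0],
    [-0.3, 1, 0, 0],
    [-0.3, 1, 0, 0],
    [-0.3, 1, 0, 0],
    [-0.3, 1, 0, 0],
    [-0.3, 1, 0, 0],
    [0, 0, 0, 0],
  ],
)

```text
time_s: 3.15
tcp_pos: [0.3316, -0.3785, 0.4051]
ee_rot: [[-1.0, -0.004, 0.001], [-0.004, 1.0, 0.0], [-0.001, 0.0, -1.0]]
wrist_force: [0.5, -0.0, 0.4]
gripper_width: 0.689
gripper_force: 0.0
```

Run:
```python
from m import *
s=sense(); print(s["tcp_pos"],s["ee_rot"],s["joints"])
S=eyes.capture("side"); T=eyes.capture("top")
k=np.array([.426,-.062,0]); o=[]
for n,im in(("side",S),("top",T)):
    c=proj(n,k+[0,0,.083])[0]; M=np.float32([[9,0,200-9*c[0]],[0,9,200-9*c[1]]]); o.append(cv2.warpAffine(im,M,(400,400),flags=cv2.INTER_CUBIC))
cv2.imwrite("pics/knob2.png",np.hstack(o))
```

```text
[ 0.3316 -0.3785  0.4051] [[-1.     -0.004   0.0006]
 [-0.004   1.      0.0001]
 [-0.0006  0.0001 -1.    ]] [-30.272   10.1153 -16.2404  -0.0221 -63.6165 -59.488 ]
```

View pics/knob2.png

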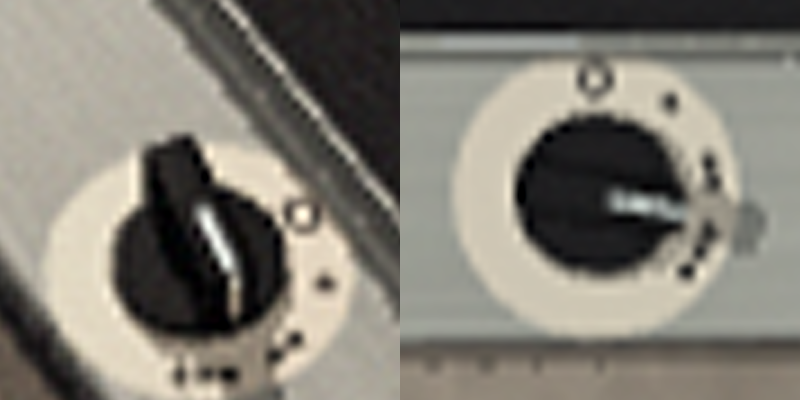

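The pointer sits at about 100°, between the two- and three-dot marks, with the bar standing upright and clear. I'll grip at that heading.

Emit:
jog_arm(
  increments=[
    [-0.3, 0.99, 0, 0],
    [-0.3, 0.99, 0, 0],
    [-0.3, 0.99, 0, 0],
    [-0.3, 0.99, 0, 0],
    [-0.3, 0.99, 0, 0],
    [-0.3, 0.99, 0, 0],
    [-0.3, 0.99, 0, 0],
    [-0.3, 0.99, 0, 0],
  ],
)

```text
time_s: 4.05
tcp_pos: [0.3797, -0.2217, 0.4048]
ee_rot: [[-1.0, 0.001, 0.0], [0.001, 1.0, -0.0], [-0.0, -0.0, -1.0]]
wrist_force: [0.3, -0.3, 0.4]
gripper_width: 0.689
gripper_force: 0.0
```

Emit:
jog_arm(
  increments=[
    [-0.3, 0.99, 0, 0],
    [-0.3, 0.99, 0, 0],
    [-0.3, 0.99, 0, 0],
    [-0.3, 0.99, 0, 0],
    [-0.3, 0.99, 0, 0],
    [-0.3, 0.99, 0, 0],
    [-0.3, 0.99, 0, 0],
    [-0.3, 0.99, 0, 0],
  ],
)

```text
time_s: 4.85
tcp_pos: [0.428, -0.0631, 0.4049]
ee_rot: [[-1.0, 0.0, 0.0], [0.0, 1.0, -0.0], [-0.0, -0.0, -1.0]]
wrist_force: [-0.5, -0.2, -1.1]
gripper_width: 0.688
gripper_force: 0.0
```

Emit:
jog_arm(
  increments=[
    [0, 0, 0, -0.97],
    [0, 0, 0, -0.97],
    [0, 0, 0, -0.97],
    [0, 0, 0, -0.97],
    [0, 0, 0, -0.97],
    [0, 0, 0, -0.97],
    [0, 0, 0, -0.97],
    [0, 0, 0, -0.97],
    [0, 0, 0, -0.97],
  ],
)

```text
time_s: 5.75
tcp_pos: [0.4278, -0.0639, 0.4048]
ee_rot: [[-0.764, -0.645, 0.0], [-0.645, 0.764, -0.0], [-0.0, -0.0, -1.0]]
wrist_force: [0.3, 0.9, 0.3]
gripper_width: 0.693
gripper_force: 0.0
```

Emit:
jog_arm(
  increments=[
    [0, 0, 0, -0.97],
    [0, 0, 0, -0.97],
    [0, 0, 0, -0.97],
    [0, 0, 0, -0.97],
    [0, 0, 0, -0.97],
    [0, 0, 0, -0.97],
    [0, 0, 0, -0.97],
    [0, 0, 0, -0.97],
    [0, 0, 0, -0.97],
    [0, 0, 0, 0],
  ],
)

```text
time_s: 6.75
tcp_pos: [0.4278, -0.0639, 0.4048]
ee_rot: [[-0.174, -0.985, 0.0], [-0.985, 0.174, -0.0], [0.0, -0.0, -1.0]]
wrist_force: [0.0, -0.8, -0.3]
gripper_width: 0.69
gripper_force: 0.0
```

Emit:
jog_arm(
  increments=[
    [-0.08, 0.1, 1, 0],
    [0, 0, 1, 0],
    [0, 0, 1, 0],
    [0, 0, 1, 0],
    [0, 0, 1, 0],
    [0, 0, 1, 0],
    [0, 0, 1, 0],
    [0, 0, 0.5, 0],
    [0, 0, 0.5, 0],
  ],
)

```text
time_s: 7.65
tcp_pos: [0.4261, -0.0616, 0.2443]
ee_rot: [[-0.174, -0.985, 0.0], [-0.985, 0.174, -0.0], [0.0, -0.0, -1.0]]
wrist_force: [0.1, -0.5, 0.2]
gripper_width: 0.687
gripper_force: 0.0
```

Emit:
jog_arm(
  increments=[
    [0, 0, 0.05, 0],
    [0, 0, 0, 0],
    [0, 0, 0, 0],
    [0, 0, 0, 0],
    [0, 0, 0, 0],
    [0, 0, 0, 0],
    [0, 0, 0, 0],
    [0, 0, 0, 0],
  ],
  grip=12,
)

```text
time_s: 8.45
tcp_pos: [0.4258, -0.0613, 0.244]
ee_rot: [[-0.173, -0.985, 0.0], [-0.985, 0.173, -0.0], [-0.0, -0.0, -1.0]]
wrist_force: [-0.6, -0.6, 1.5]
gripper_width: 0.182
gripper_force: 30.0
```

Emit:
jog_arm(
  increments=[
    [0, 0, 0, 0],
    [0, 0, 0, 0],
    [0, 0, 0, 0],
    [0, 0, 0, 0],
  ],
)

```text
time_s: 8.85
tcp_pos: [0.4258, -0.0613, 0.244]
ee_rot: [[-0.173, -0.985, 0.0], [-0.985, 0.173, 0.0], [-0.0, -0.0, -1.0]]
wrist_force: [-0.5, 0.3, 4.6]
gripper_width: 0.184
gripper_force: 30.0
```

Emit:
jog_arm(
  increments=[
    [0, 0, 0, -0.8],
    [0, 0, 0, -0.8],
    [0, 0, 0, -0.8],
    [0, 0, 0, -0.8],
    [0, 0, 0, -0.8],
    [0, 0, 0, -0.8],
    [0, 0, 0, -0.8],
    [0, 0, 0, -0.8],
    [0, 0, 0, -0.8],
    [0, 0, 0, -0.8],
  ],
)

```text
time_s: 9.85
tcp_pos: [0.4256, -0.0614, 0.2439]
ee_rot: [[0.451, -0.892, -0.0], [-0.892, -0.451, -0.0], [-0.0, 0.0, -1.0]]
wrist_force: [-1.1, -0.6, 3.9]
gripper_width: 0.178
gripper_force: 30.0
```

Emit:
jog_arm(
  increments=[
    [0, 0, 0, -0.8],
    [0, 0, 0, -0.8],
    [0, 0, 0, -0.8],
    [0, 0, 0, -0.8],
    [0, 0, 0, -0.8],
    [0, 0, 0, -0.8],
    [0, 0, 0, -0.8],
    [0, 0, 0, -0.8],
  ],
)

```text
time_s: 10.65
tcp_pos: [0.4255, -0.0615, 0.2439]
ee_rot: [[0.831, -0.557, -0.001], [-0.557, -0.831, -0.0], [-0.0, 0.001, -1.0]]
wrist_force: [-1.4, -0.7, 4.9]
gripper_width: 0.179
gripper_force: 30.0
```

Emit:
jog_arm(
  increments=[
    [0, 0, 0, -0.8],
    [0, 0, 0, -0.8],
    [0, 0, 0, -0.8],
    [0, 0, 0, -0.8],
    [0, 0, 0, -0.8],
    [0, 0, 0, -0.8],
    [0, 0, 0, -0.8],
    [0, 0, 0, -0.8],
    [0, 0, 0, -0.6],
    [0, 0, 0, 0],
  ],
)

```text
time_s: 11.65
tcp_pos: [0.4255, -0.0616, 0.2439]
ee_rot: [[0.999, -0.033, -0.001], [-0.033, -0.999, -0.001], [-0.001, 0.001, -1.0]]
wrist_force: [-1.8, -2.2, 4.5]
gripper_width: 0.186
gripper_force: 30.0
```

Emit:
jog_arm(
  increments=[
    [0, 0, 0, -0.4],
    [0, 0, 0, 0],
    [0, 0, 0, 0],
  ],
)

```text
time_s: 11.95
tcp_pos: [0.4255, -0.0616, 0.2439]
ee_rot: [[1.0, -0.002, -0.001], [-0.002, -1.0, -0.001], [-0.001, 0.001, -1.0]]
wrist_force: [-0.5, -2.8, 5.1]
gripper_width: 0.183
gripper_force: 30.0
```

Emit:
jog_arm(
  increments=[
    [0, 0, 0, 0],
    [0, 0, 0, 0],
    [0, 0, 0, 0],
    [0, 0, 0, 0],
    [0, 0, -0.5, 0],
    [0, 0, -1, 0],
    [0, 0, -1, 0],
    [0, 0, -1, 0],
    [0, 0, -1, 0],
    [0, 0, -1, 0],
  ],
  grip=45,
)

```text
time_s: 12.95
tcp_pos: [0.4254, -0.0614, 0.3554]
ee_rot: [[1.0, -0.001, 0.001], [-0.001, -1.0, 0.0], [0.001, -0.0, -1.0]]
wrist_force: [0.3, -0.3, -0.7]
gripper_width: 0.515
gripper_force: 0.0
```

Emit:
jog_arm(
  increments=[
    [0, 0, -1, 0],
    [0, 0, -1, 0],
    [0, 0, -1, 0],
    [0, 0, -1, 0],
    [0, 0, -1, 0],
    [0, 0, 0, 0.994],
    [0, 0, 0, 0.994],
    [0, 0, 0, 0.994],
    [0, 0, 0, 0.994],
    [0, 0, 0, 0.994],
  ],
)

```text
time_s: 13.95
tcp_pos: [0.4253, -0.0614, 0.4545]
ee_rot: [[0.92, -0.391, 0.001], [-0.391, -0.92, 0.0], [0.001, -0.001, -1.0]]
wrist_force: [-0.2, -0.4, 0.1]
gripper_width: 0.52
gripper_force: 0.0
```

Emit:
jog_arm(
  increments=[
    [0, 0, 0, 0.994],
    [0, 0, 0, 0.994],
    [0, 0, 0, 0.994],
    [0, 0, 0, 0.994],
    [0, 0, 0, 0.994],
    [0, 0, 0, 0.994],
    [0, 0, 0, 0.994],
    [0, 0, 0, 0],
  ],
)

```text
time_s: 14.75
tcp_pos: [0.4254, -0.0614, 0.4544]
ee_rot: [[0.578, -0.816, 0.001], [-0.816, -0.578, 0.0], [0.0, -0.001, -1.0]]
wrist_force: [0.6, -0.3, 0.7]
gripper_width: 0.519
gripper_force: 0.0
```

Emit:
jog_arm(
  increments=[
    [0, 0, 0, 0.994],
    [0, 0, 0, 0.994],
    [0, 0, 0, 0.994],
    [0, 0, 0, 0.994],
    [0, 0, 0, 0.994],
    [0, 0, 0, 0.994],
    [0, 0, 0, 0],
  ],
)

```text
time_s: 15.45
tcp_pos: [0.4255, -0.0614, 0.4541]
ee_rot: [[0.14, -0.99, 0.0], [-0.99, -0.14, 0.0], [-0.0, -0.0, -1.0]]
wrist_force: [0.5, -0.1, 0.1]
gripper_width: 0.517
gripper_force: 0.0
```

Run:
```python
from m import *
s=sense(); print(s["time_s"],s["tcp_pos"],s["ee_rot"],s["joints"])
S=eyes.capture("side"); T=eyes.capture("top")
k=np.array([.426,-.062,0]); o=[]
c=proj("side",k+[0,0,.083])[0]; M=np.float32([[7,0,200-7*c[0]],[0,7,200-7*c[1]]]); o.append(cv2.warpAffine(S,M,(400,400),flags=cv2.INTER_CUBIC))
c=proj("side",[.58,.017,.2])[0]; M=np.float32([[5,0,200-5*c[0]],[0,5,200-5*c[1]]]); o.append(cv2.warpAffine(S,M,(400,400),flags=cv2.INTER_CUBIC))
cv2.imwrite("pics/knob3.png",np.hstack(o))
```

```text
15.45 [ 0.4255 -0.0614  0.4541] [[ 0.1398 -0.9902  0.0004]
 [-0.9902 -0.1398  0.0001]
 [-0.0001 -0.0004 -1.    ]] [ 13.6139   0.3769 -20.0334  -0.0032 -69.5662  -5.5772]
```

View pics/knob3.png

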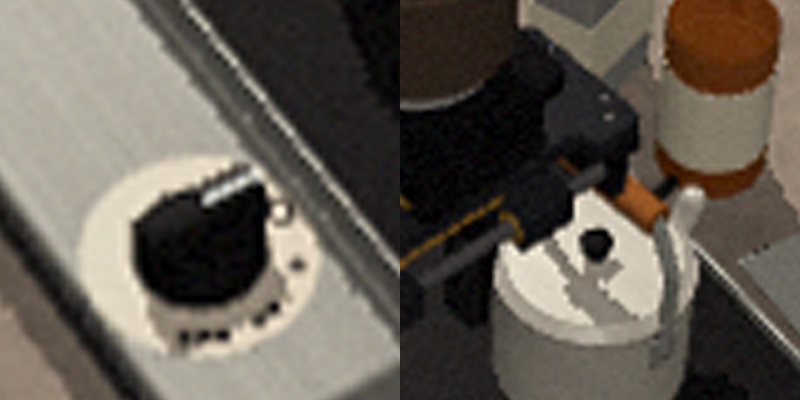

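Side view: the pointer (now a white line from about (205,200) to (260,170)) meets the hollow ring at (280,208), so the plate is off. On to the kettle.

Emit:
jog_arm(
  increments=[
    [-0.312, -0.917, 0, 0],
    [-0.312, -0.917, 0, 0],
    [-0.312, -0.917, 0, 0],
    [-0.312, -0.917, 0, 0],
    [-0.312, -0.917, 0, 0],
    [-0.312, -0.917, 0, 0],
    [-0.312, -0.917, 0, 0],
    [-0.312, -0.917, 0, 0],
    [-0.312, -0.917, 0, 0],
    [0, 0, 0, 0],
  ],
  grip=60,
)

```text
time_s: 16.55
tcp_pos: [0.583, 0.018, 0.4529]
ee_rot: [[0.141, -0.99, -0.001], [-0.99, -0.141, -0.0], [0.0, 0.001, -1.0]]
wrist_force: [-0.1, 0.3, 0.6]
gripper_width: 0.695
gripper_force: 0.0
```

Emit:
jog_arm(
  increments=[
    [0, 0, 0.7, 0],
    [0, 0, 0.7, 0],
    [0, 0, 0.7, 0],
    [0, 0, 0.7, 0],
    [0, 0, 0.7, 0],
    [0, 0, 0, 0],
  ],
)

```text
time_s: 17.15
tcp_pos: [0.5804, 0.0167, 0.3818]
ee_rot: [[0.139, -0.99, -0.005], [-0.99, -0.139, -0.001], [0.0, 0.005, -1.0]]
wrist_force: [-0.6, -1.0, -0.1]
gripper_width: 0.689
gripper_force: 0.0
```

Emit:
jog_arm(
  increments=[
    [0, 0, 0, 0],
    [0, 0, 0, 0],
    [0, 0, 0, 0],
    [0, 0, 0, 0],
    [0, 0, 0, 0],
    [0, 0, 0, 0],
    [0, 0, 0, 0],
    [0, 0, 0, 0],
  ],
  grip=10,
)

```text
time_s: 17.95
tcp_pos: [0.5811, 0.0171, 0.3838]
ee_rot: [[0.138, -0.99, -0.001], [-0.99, -0.138, -0.0], [-0.0, 0.001, -1.0]]
wrist_force: [-2.5, 1.3, 1.7]
gripper_width: 0.191
gripper_force: 29.9
```

Emit:
jog_arm(
  increments=[
    [0, 0, 0, 0],
    [0, 0, -0.1, 0],
    [0, 0, -0.2, 0],
    [0, 0, -0.3, 0],
    [0, 0, -0.5, 0],
    [0, 0, -0.6, 0],
    [0, 0, -0.6, 0],
    [0, 0, -0.6, 0],
    [0, 0, -0.4, 0],
    [0, 0, -0.2, 0],
  ],
)

```text
time_s: 18.95
tcp_pos: [0.5814, 0.0171, 0.4553]
ee_rot: [[0.138, -0.99, 0.002], [-0.99, -0.138, 0.001], [-0.0, -0.002, -1.0]]
wrist_force: [-0.4, -0.7, -6.1]
gripper_width: 0.2
gripper_force: 29.9
```

Run:
```python
from m import *
s=sense(); print(s["time_s"],s["tcp_pos"],s["wrist_force"],s["gripper_width"]*87,s["joints"])
S=eyes.capture("side"); T=eyes.capture("top")
cv2.imwrite("pics/k1.png",np.vstack([S[140:380,170:570],T[160:400,150:550]]))
```

```text
18.95 [0.5814 0.0171 0.4553] [-0.357  -0.6818 -6.1301] 17.370374113672483 [ 17.6288  16.0146  -1.0899   0.0051 -72.7632  -9.6877]
```

View pics/k1.png

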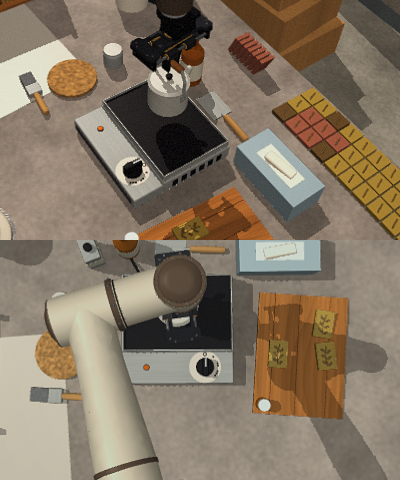

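The kettle hangs level over the plate (6 N), and the knob's pointer is at off. The trivet at (57,355) in the lower picture is free. Now carry it gently.

Emit:
jog_arm(
  increments=[
    [-0.2, 0.045, 0, 0],
    [-0.4, 0.09, 0, 0],
    [-0.6, 0.135, 0, 0],
    [-0.75, 0.169, 0, 0],
    [-0.75, 0.169, 0, 0],
    [-0.75, 0.169, 0, 0],
    [-0.75, 0.169, 0, 0],
    [-0.75, 0.169, 0, 0],
    [-0.75, 0.169, 0, 0],
    [-0.75, 0.169, 0, 0],
  ],
)

```text
time_s: 20.05
tcp_pos: [0.5343, 0.1421, 0.4538]
ee_rot: [[0.138, -0.99, 0.0], [-0.99, -0.138, 0.0], [-0.0, -0.0, -1.0]]
wrist_force: [-0.5, 0.3, -7.1]
gripper_width: 0.194
gripper_force: 29.9
```

Emit:
jog_arm(
  increments=[
    [-0.75, 0.169, 0, 0],
    [-0.75, 0.169, 0, 0],
    [-0.75, 0.169, 0, 0],
    [-0.75, 0.169, 0, 0],
    [-0.75, 0.169, 0, 0],
    [-0.75, 0.169, 0, 0],
    [-0.75, 0.169, 0, 0],
    [-0.75, 0.169, 0, 0],
    [-0.75, 0.169, 0, 0],
    [-0.75, 0.169, 0, 0],
  ],
)

```text
time_s: 21.05
tcp_pos: [0.4801, 0.2859, 0.4537]
ee_rot: [[0.138, -0.99, -0.0], [-0.99, -0.138, 0.0], [-0.0, 0.0, -1.0]]
wrist_force: [-0.9, -0.7, -5.9]
gripper_width: 0.196
gripper_force: 29.9
```

Emit:
jog_arm(
  increments=[
    [-0.75, 0.169, 0, 0],
    [-0.75, 0.169, 0, 0],
    [-0.6, 0.135, 0, 0],
    [-0.4, 0.09, 0, 0],
    [-0.2, 0.045, 0, 0],
    [0, 0, 0, 0],
    [0, 0, 0, 0],
    [0, 0, 0, 0],
  ],
)

```text
time_s: 21.85
tcp_pos: [0.4613, 0.3361, 0.4538]
ee_rot: [[0.137, -0.991, 0.0], [-0.991, -0.137, -0.0], [0.0, -0.0, -1.0]]
wrist_force: [-0.0, -0.0, -6.1]
gripper_width: 0.194
gripper_force: 29.9
```

Run:
```python
from m import *
s=sense(); print(s["time_s"],s["tcp_pos"],s["ee_rot"],s["wrist_force"])
S=eyes.capture("side"); 
for nm in ("trivet","kettle","tin","kettle_grip"): print(nm,[(d["conf"],np.round(d["centre"],3)) for d in eyes.spot_in("side",nm)][:2])
for d in eyes.outline_of("side","trivet")[:1]:
    ys,xs=np.nonzero(d["mask"]); P=np.array([atz("side",u,v,.012)[:2] for u,v in zip(xs,ys)],np.float32); print(d["conf"],P.mean(0),cv2.minEnclosingCircle(P),P.min(0),P.max(0))
cv2.imwrite("pics/k2.png",cv2.resize(S[100:300,140:440],None,fx=2,fy=2))
```

```text
21.85 [0.4613 0.3361 0.4538] [[ 0.1375 -0.9905  0.    ]
 [-0.9905 -0.1375 -0.0002]
 [ 0.0002 -0.     -1.    ]] [-0.0101 -0.0108 -6.1051]
trivet [(0.94, array([0.457, 0.327, 0.01 ]))]
kettle [(0.84, array([0.45 , 0.312, 0.225]))]
tin [(0.84, array([0.595, 0.32 , 0.053]))]
kettle_grip [(0.75, array([0.45 , 0.306, 0.225]))]
```

View pics/k2.png

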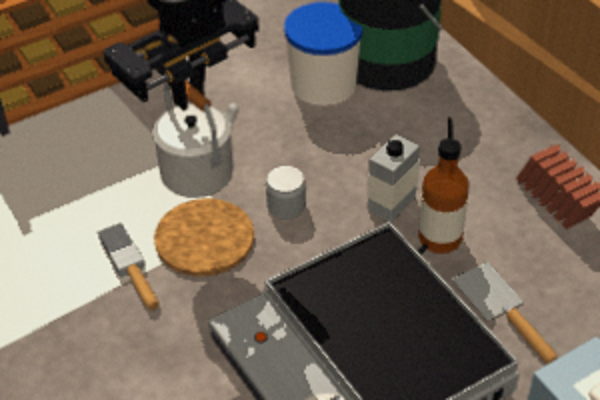

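The kettle hangs upright beside its trivet in this oblique view. The trivet's top is centred near pixel (204,234) of the picture and the brush and tin are clear. One check of the trivet centre, then lower.

Run:
```python
from m import *
S=cv2.imread("pics/k2.png"); im=S
hsv=cv2.cvtColor(im,cv2.COLOR_BGR2HSV); m=((hsv[...,1]>110)&(hsv[...,2]>110)).astype(np.uint8); m[:190]=0;m[280:]=0;m[:,:150]=0;m[:,262:]=0
ys,xs=np.nonzero(cv2.morphologyEx(m,cv2.MORPH_OPEN,np.ones((5,5))))
P=np.array([atz("side",u/2-.25+140,v/2-.25+100,.012)[:2] for u,v in zip(xs,ys)],np.float32)
print(len(P),P.mean(0),cv2.minEnclosingCircle(P),P.min(0),P.max(0))
print(atz("side",242,216.5,.012))
```

```text
5721 [0.4598 0.3353] ((0.4601331055164337, 0.33682698011398315), 0.07527228444814682) [0.385  0.2629] [0.5342 0.4116]
[0.4618 0.3373 0.012 ]
```

Emit:
jog_arm(
  increments=[
    [0, 0, 0.3, 0],
    [0, 0, 0.6, 0],
    [0, 0, 0.7, 0],
    [0, 0, 0.7, 0],
    [0, 0, 0.7, 0],
    [0, 0, 0.7, 0],
    [0, 0, 0.5, 0],
    [0, 0, 0.3, 0],
    [0, 0, 0, 0],
  ],
)

```text
time_s: 23.05
tcp_pos: [0.461, 0.3364, 0.3625]
ee_rot: [[0.138, -0.99, -0.002], [-0.99, -0.138, -0.002], [0.001, 0.002, -1.0]]
wrist_force: [0.1, -0.4, -5.4]
gripper_width: 0.197
gripper_force: 29.9
```

Emit:
jog_arm(
  increments=[
    [0, 0, 0.3, 0],
    [0, 0, 0.4, 0],
    [0, 0, 0.4, 0],
    [0, 0, 0.2, 0],
    [0, 0, 0.15, 0],
    [0, 0, 0.1, 0],
    [0, 0, 0.05, 0],
    [0, 0, 0.05, 0],
    [0, 0, 0.05, 0],
    [0, 0, 0, 0],
  ],
)

```text
time_s: 24.05
tcp_pos: [0.4611, 0.3365, 0.3297]
ee_rot: [[0.138, -0.99, -0.0], [-0.99, -0.138, 0.0], [-0.0, 0.0, -1.0]]
wrist_force: [-0.3, 0.5, -7.3]
gripper_width: 0.196
gripper_force: 29.9
```

Emit:
jog_arm(
  increments=[
    [0, 0, 0.03, 0],
    [0, 0, 0.03, 0],
    [0, 0, 0.03, 0],
    [0, 0, 0, 0],
  ],
)

```text
time_s: 24.45
tcp_pos: [0.4611, 0.3365, 0.3278]
ee_rot: [[0.138, -0.99, -0.0], [-0.99, -0.138, -0.0], [0.0, 0.0, -1.0]]
wrist_force: [0.4, -0.0, -6.5]
gripper_width: 0.197
gripper_force: 29.9
```

Emit:
jog_arm(
  increments=[
    [0, 0, 0.03, 0],
    [0, 0, 0.03, 0],
    [0, 0, 0, 0],
  ],
)

```text
time_s: 24.75
tcp_pos: [0.4611, 0.3365, 0.3266]
ee_rot: [[0.138, -0.99, -0.0], [-0.99, -0.138, -0.0], [0.0, 0.0, -1.0]]
wrist_force: [0.1, 0.1, -5.5]
gripper_width: 0.196
gripper_force: 29.9
```

Emit:
jog_arm(
  increments=[
    [0, 0, 0.03, 0],
    [0, 0, 0, 0],
    [0, 0, 0, 0],
  ],
)

```text
time_s: 25.05
tcp_pos: [0.4611, 0.3365, 0.3262]
ee_rot: [[0.138, -0.99, -0.0], [-0.99, -0.138, 0.0], [-0.0, 0.0, -1.0]]
wrist_force: [-0.0, -0.7, -6.7]
gripper_width: 0.198
gripper_force: 29.9
```

Emit:
jog_arm(
  increments=[
    [0, 0, 0.03, 0],
    [0, 0, 0, 0],
    [0, 0, 0, 0],
  ],
)

```text
time_s: 25.35
tcp_pos: [0.4611, 0.3365, 0.3258]
ee_rot: [[0.138, -0.99, 0.0], [-0.99, -0.138, 0.0], [-0.0, -0.0, -1.0]]
wrist_force: [-0.1, 0.1, -4.2]
gripper_width: 0.192
gripper_force: 30.0
```

Contact is beginning (-4.2 N).

Emit:
jog_arm(
  increments=[
    [0, 0, 0.03, 0],
    [0, 0, 0.02, 0],
    [0, 0, 0, 0],
    [0, 0, 0, 0],
  ],
)

```text
time_s: 25.75
tcp_pos: [0.4612, 0.3366, 0.3258]
ee_rot: [[0.139, -0.99, 0.001], [-0.99, -0.139, 0.001], [-0.0, -0.001, -1.0]]
wrist_force: [-3.4, -2.3, 6.2]
gripper_width: 0.194
gripper_force: 30.0
```

Emit:
jog_arm(
  increments=[
    [0, 0, -0.02, 0],
    [0, 0, 0, 0],
    [0, 0, 0, 0],
    [0, 0, 0, 0],
    [0, 0, 0, 0],
    [0, 0, 0, 0],
  ],
  grip=50,
)

```text
time_s: 26.35
tcp_pos: [0.4612, 0.3366, 0.3248]
ee_rot: [[0.138, -0.99, 0.0], [-0.99, -0.138, 0.0], [-0.0, -0.0, -1.0]]
wrist_force: [-0.9, 0.1, 0.3]
gripper_width: 0.56
gripper_force: 0.0
```

Emit:
jog_arm(
  increments=[
    [0, 0, -0.3, 0],
    [0, 0, -0.6, 0],
    [0, 0, -1, 0],
    [0, 0, -1, 0],
    [0, 0, -1, 0],
    [0, 0, -1, 0],
    [0, 0, -1, 0],
    [0, 0, 0, -1],
  ],
)

```text
time_s: 27.15
tcp_pos: [0.4614, 0.3366, 0.4479]
ee_rot: [[0.219, -0.976, 0.006], [-0.976, -0.219, 0.006], [-0.004, -0.007, -1.0]]
wrist_force: [0.5, -0.9, 0.0]
gripper_width: 0.578
gripper_force: 0.0
```

Emit:
jog_arm(
  increments=[
    [0, 0, 0, -1],
    [0, 0, 0, -1],
    [0, 0, 0, -1],
    [0, 0, 0, -1],
    [0, 0, 0, -1],
    [0, 0, 0, -1],
    [0, 0, 0, -1],
    [0, 0, 0, -1],
    [0, 0, 0, -1],
    [0, 0, 0, -1],
  ],
)

```text
time_s: 28.15
tcp_pos: [0.4611, 0.3364, 0.4443]
ee_rot: [[0.853, -0.522, 0.001], [-0.522, -0.853, 0.001], [0.0, -0.002, -1.0]]
wrist_force: [0.5, -0.4, 0.4]
gripper_width: 0.575
gripper_force: 0.0
```

Emit:
jog_arm(
  increments=[
    [0, 0, 0, -1],
    [0, 0, 0, -1],
    [0, 0, 0, -1],
    [0, 0, 0, -1],
    [0, 0, 0, -1],
    [0, 0, 0, -1],
    [0, 0, 0, -0.9],
    [0, 0, 0, 0],
  ],
)

```text
time_s: 28.95
tcp_pos: [0.461, 0.3364, 0.4442]
ee_rot: [[1.0, -0.0, 0.001], [-0.0, -1.0, 0.001], [0.001, -0.001, -1.0]]
wrist_force: [1.0, 0.2, 0.0]
gripper_width: 0.573
gripper_force: 0.0
```

Run:
```python
from m import *
s=sense(); print(s["time_s"],s["tcp_pos"],s["ee_rot"])
T=eyes.capture("top"); S=eyes.capture("side")
for t in tiles(): print("top",t)
for t in tiles("side"): print("side",t)
for n in("top","side"):
    for nm in ("kettle","tile_0"): print(nm,[(d["conf"],np.round(d["centre"],3)) for d in eyes.spot_in(n,nm)][:5])
cv2.imwrite("pics/t1.png",np.vstack([np.hstack([T[180:330,380:510]]*1),]))
c=cv2.resize(T[190:340,262:502],None,fx=2,fy=2); d=cv2.resize(S[100:250,140:380],None,fx=2,fy=2)
cv2.imwrite("pics/t1.png",np.vstack([c,d]))
```

```text
28.95 [0.461  0.3364 0.4442] [[ 1.     -0.0002  0.0012]
 [-0.0002 -1.      0.0012]
 [ 0.0012 -0.0012 -1.    ]]
top (0.95, [0.462799996137619, -0.2678999900817871], [0.4626, -0.2684], [0.081, 0.056], -4.7)
top (0.87, [0.45829999446868896, -0.3986999988555908], [0.4582, -0.3998], [0.075, 0.054], 7.5)
top (0.77, [0.545799970626831, -0.3935000002384186], [0.5458, -0.3934], [0.078, 0.055], -10.1)
side (0.82, [0.46000000834465027, -0.2709999978542328], [0.4597, -0.2718], [0.08, 0.058], -3.7)
side (0.79, [0.45399999618530273, -0.4032999873161316], [0.455, -0.4035], [0.081, 0.055], 8.2)
side (0.63, [0.5422999858856201, -0.39899998903274536], [0.5418, -0.399], [0.08, 0.055], -8.7)
kettle [(0.73, array([0.47 , 0.302, 0.097]))]
tile_0 [(0.95, array([ 0.462, -0.265,  0.03 ])), (0.82, array([ 0.544, -0.392,  0.025])), (0.65, array([ 0.459, -0.396,  0.027]))]
kettle [(0.9, array([0.451, 0.316, 0.1  ]))]
tile_0 [(0.96, array([ 0.544, -0.396,  0.024])), (0.79, array([ 0.456, -0.401,  0.021])), (0.76, array([ 0.46 , -0.271,  0.024]))]
```

View pics/t1.png

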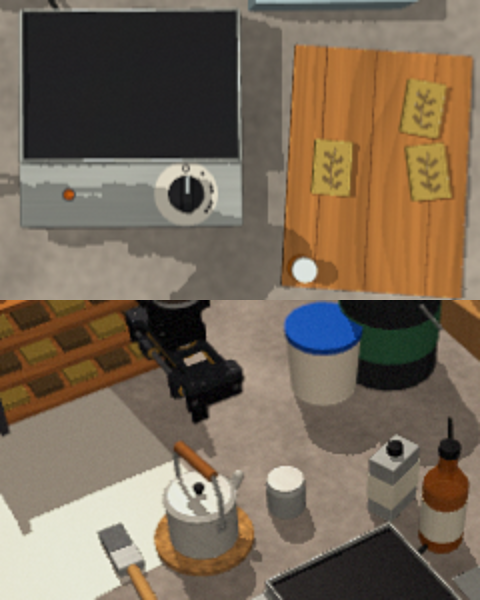

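The kettle stands upright and centred on the trivet (side crop, around (205,530)). All three tiles are unmoved, the plate is empty, and the knob is at off. On to tile A.

Emit:
jog_arm(
  increments=[
    [0, 0.5, 0, 0],
    [0, 1, 0, 0],
    [0, 1, 0, 0],
    [0, 1, 0, 0],
    [0, 1, 0, 0],
    [0, 1, 0, 0],
    [0, 1, 0, 0],
    [0, 1, 0, 0],
    [0, 1, 0, 0],
    [0, 1, 0, 0],
  ],
  grip=75,
)

```text
time_s: 30.35
tcp_pos: [0.4608, 0.1445, 0.4431]
ee_rot: [[1.0, -0.001, 0.0], [-0.001, -1.0, 0.0], [0.0, -0.0, -1.0]]
wrist_force: [1.2, -0.4, -0.6]
gripper_width: 0.864
gripper_force: 0.0
```

Emit:
jog_arm(
  increments=[
    [0, 1, 0, 0],
    [0, 1, 0, 0],
    [0, 1, 0, 0],
    [0, 1, 0, 0],
    [0, 1, 0, 0],
    [0, 1, 0, 0],
    [0, 1, 0, 0],
    [0, 1, 0, 0],
    [0, 1, 0, 0],
    [0, 1, 0, 0],
  ],
)

```text
time_s: 31.35
tcp_pos: [0.4603, -0.0553, 0.4431]
ee_rot: [[1.0, -0.001, 0.0], [-0.001, -1.0, 0.0], [0.0, -0.0, -1.0]]
wrist_force: [-0.2, 0.9, -0.1]
gripper_width: 0.858
gripper_force: 0.0
```

Emit:
jog_arm(
  increments=[
    [0, 1, 0, 0],
    [0, 1, 0, 0],
    [0, 1, 0, 0],
    [0, 1, 0, 0],
    [0, 1, 0, 0],
    [0, 1, 0, 0],
    [0, 1, 0, 0],
    [0, 1, 0, 0],
    [0, 1, 0, 0],
    [0, 1, 0, 0],
  ],
)

```text
time_s: 32.35
tcp_pos: [0.4599, -0.2551, 0.4431]
ee_rot: [[1.0, -0.001, 0.0], [-0.001, -1.0, -0.0], [0.0, 0.0, -1.0]]
wrist_force: [0.8, 0.0, 0.6]
gripper_width: 0.863
gripper_force: 0.0
```

Emit:
jog_arm(
  increments=[
    [0, 0.8, 0, 0],
    [0, 0, 0, 1],
    [0, 0, 0, 0],
    [0, 0, 0, 0],
  ],
)

```text
time_s: 32.75
tcp_pos: [0.4603, -0.2699, 0.443]
ee_rot: [[0.997, -0.079, 0.0], [-0.079, -0.997, 0.0], [0.0, -0.0, -1.0]]
wrist_force: [-0.3, -0.6, 0.1]
gripper_width: 0.859
gripper_force: 0.0
```

Run:
```python
from m import *
s=sense(); print(s["time_s"],s["tcp_pos"],s["ee_rot"],s["joints"])
im=cv2.imread("pics/t1.png")[:300]; g=im.max(2); m=(g<60).astype(np.uint8); m[162:]=0; m[:,245:]=0;m[:8]=0
m=cv2.morphologyEx(m,cv2.MORPH_OPEN,np.ones((5,5)))
n,l,st,ce=cv2.connectedComponentsWithStats(m); k=1+np.argmax(st[1:,4]); print(st[k])
ys,xs=np.nonzero(l==k); P=np.array([atz("top",u/2-.25+262,v/2-.25+190,.07)[:2] for u,v in zip(xs,ys)],np.float32)
print(P.mean(0),cv2.minAreaRect(P))
```

```text
32.75 [ 0.4603 -0.2699  0.443 ] [[ 0.9969 -0.079   0.    ]
 [-0.079  -0.9969  0.0001]
 [ 0.     -0.0001 -1.    ]] [-12.9554  11.6046  -8.7442  -0.0034 -69.6516  98.4235]
[   23    12   215   146 31078]
[0.5738 0.0144] ((0.5744055509567261, 0.01485183835029602), (0.197313591837883, 0.2901877462863922), 0.42091894149780273)
```

Emit:
jog_arm(
  increments=[
    [0.05, 0, 1, 0],
    [0, 0, 1, 0],
    [0, 0, 1, 0],
    [0, 0, 1, 0],
    [0, 0, 1, 0],
    [0, 0, 1, 0],
    [0, 0, 1, 0],
    [0, 0, 1, 0],
    [0, 0, 1, 0],
    [0, 0, 1, 0],
  ],
)

```text
time_s: 33.75
tcp_pos: [0.4619, -0.2693, 0.2425]
ee_rot: [[0.997, -0.078, 0.001], [-0.078, -0.997, -0.0], [0.001, 0.0, -1.0]]
wrist_force: [-0.3, 0.5, 1.1]
gripper_width: 0.864
gripper_force: 0.0
```

Emit:
jog_arm(
  increments=[
    [0, 0, 1, 0],
    [0, 0, 0.8, 0],
    [0, 0, 0.4, 0],
    [0, 0, 0.2, 0],
    [0, 0, 0, 0],
  ],
)

```text
time_s: 34.25
tcp_pos: [0.4621, -0.2695, 0.195]
ee_rot: [[0.997, -0.079, 0.0], [-0.079, -0.997, -0.0], [0.0, 0.0, -1.0]]
wrist_force: [1.0, -0.8, 0.4]
gripper_width: 0.865
gripper_force: 0.0
```

Emit:
jog_arm(
  increments=[
    [0, 0, 0, 0],
    [0, 0, 0, 0],
    [0, 0, 0, 0],
    [0, 0, 0, 0],
    [0, 0, 0, 0],
    [0, 0, 0, 0],
  ],
  grip=46,
)

```text
time_s: 34.85
tcp_pos: [0.4621, -0.2695, 0.1954]
ee_rot: [[0.997, -0.08, 0.001], [-0.08, -0.997, -0.0], [0.001, 0.0, -1.0]]
wrist_force: [-0.1, 2.2, 4.3]
gripper_width: 0.596
gripper_force: 30.0
```

Emit:
jog_arm(
  increments=[
    [0, 0, 0, 0],
    [0, 0, 0, 0],
    [0, 0, 0, 0],
  ],
)

```text
time_s: 35.15
tcp_pos: [0.4621, -0.2695, 0.1954]
ee_rot: [[0.997, -0.08, 0.001], [-0.08, -0.997, -0.0], [0.001, 0.0, -1.0]]
wrist_force: [-0.8, 2.3, 5.8]
gripper_width: 0.597
gripper_force: 30.0
```

Emit:
jog_arm(
  increments=[
    [0, 0, -0.2, 0],
    [0, 0, -0.5, 0],
    [0, 0, -0.8, 0],
    [0, 0, -1, 0],
    [0, 0, -1, 0],
    [0, 0, -1, 0],
    [0, 0, -1, 0],
    [0, 0, -0.5, 0],
    [0, 0, 0, -1.0],
    [0, 0, 0, 0],
  ],
)

```text
time_s: 36.15
tcp_pos: [0.4617, -0.2695, 0.3151]
ee_rot: [[1.0, -0.001, 0.0], [-0.001, -1.0, 0.0], [0.0, -0.0, -1.0]]
wrist_force: [-0.3, 0.0, -1.1]
gripper_width: 0.59
gripper_force: 30.0
```

Emit:
jog_arm(
  increments=[
    [0.1, -0.33, 0, 0],
    [0.2, -0.66, 0, 0],
    [0.3, -1, 0, 0],
    [0.3, -1, 0, 0],
    [0.3, -1, 0, 0],
    [0.3, -1, 0, 0],
    [0.3, -1, 0, 0],
    [0.3, -1, 0, 0],
    [0.3, -1, 0, 0],
    [0.3, -1, 0, 0],
  ],
)

```text
time_s: 37.15
tcp_pos: [0.5161, -0.0879, 0.3146]
ee_rot: [[1.0, -0.0, -0.001], [-0.0, -1.0, -0.0], [-0.001, 0.0, -1.0]]
wrist_force: [0.6, -0.5, -0.2]
gripper_width: 0.593
gripper_force: 30.0
```

Emit:
jog_arm(
  increments=[
    [0.3, -1, 0, 0],
    [0.3, -1, 0, 0],
    [0.3, -1, 0, 0],
    [0.3, -1, 0, 0],
    [0.3, -1, 0, 0],
    [0.3, -1, 0, 0],
    [0.3, -1, 0, 0],
    [0.3, -1, 0, 0],
    [0.2, -0.66, 0, 0],
    [0.1, -0.33, 0, 0],
  ],
)

```text
time_s: 38.15
tcp_pos: [0.5703, 0.0917, 0.3147]
ee_rot: [[1.0, 0.001, -0.0], [0.001, -1.0, -0.0], [-0.0, 0.0, -1.0]]
wrist_force: [-0.4, 0.4, -1.5]
gripper_width: 0.597
gripper_force: 30.0
```

Emit:
jog_arm(
  increments=[
    [0.2, -0.64, 0, 0],
    [0, 0, 0, 0],
    [0, 0, 0, 0],
  ],
)

```text
time_s: 38.45
tcp_pos: [0.574, 0.1027, 0.3148]
ee_rot: [[1.0, -0.0, -0.001], [-0.0, -1.0, -0.0], [-0.001, 0.0, -1.0]]
wrist_force: [0.1, -0.4, -1.1]
gripper_width: 0.59
gripper_force: 30.0
```

Emit:
jog_arm(
  increments=[
    [0, 0, 0.4, 0],
    [0, 0, 0.7, 0],
    [0, 0, 0.7, 0],
    [0, 0, 0.5, 0],
    [0, 0, 0.3, 0],
    [0, 0, 0.15, 0],
    [0, 0, 0.05, 0],
    [0, 0, 0, 0],
  ],
)

```text
time_s: 39.25
tcp_pos: [0.5742, 0.1028, 0.2593]
ee_rot: [[1.0, -0.0, 0.001], [-0.0, -1.0, 0.0], [0.001, -0.0, -1.0]]
wrist_force: [0.1, -0.3, 0.1]
gripper_width: 0.595
gripper_force: 30.0
```

Emit:
jog_arm(
  increments=[
    [0, 0, 0.05, 0],
    [0, 0, 0.03, 0],
    [0, 0, 0.03, 0],
    [0, 0, 0, 0],
  ],
)

```text
time_s: 39.65
tcp_pos: [0.574, 0.1028, 0.2568]
ee_rot: [[1.0, -0.0, 0.0], [-0.0, -1.0, 0.0], [0.0, -0.0, -1.0]]
wrist_force: [-0.2, -0.1, -0.4]
gripper_width: 0.593
gripper_force: 30.0
```

Emit:
jog_arm(
  increments=[
    [0, 0, 0.03, 0],
    [0, 0, 0.02, 0],
    [0, 0, 0, 0],
  ],
)

```text
time_s: 39.95
tcp_pos: [0.574, 0.1028, 0.2557]
ee_rot: [[1.0, -0.0, -0.0], [-0.0, -1.0, -0.0], [-0.0, 0.0, -1.0]]
wrist_force: [0.2, -0.1, -0.7]
gripper_width: 0.595
gripper_force: 30.0
```

Emit:
jog_arm(
  increments=[
    [0, 0, 0.03, 0],
    [0, 0, 0, 0],
    [0, 0, 0, 0],
  ],
)

```text
time_s: 40.25
tcp_pos: [0.5741, 0.1028, 0.2554]
ee_rot: [[1.0, -0.0, 0.0], [-0.0, -1.0, 0.0], [0.0, -0.0, -1.0]]
wrist_force: [-0.5, 0.6, 1.3]
gripper_width: 0.597
gripper_force: 30.0
```

Emit:
jog_arm(
  increments=[
    [0, 0, 0.02, 0],
    [0, 0, 0, 0],
    [0, 0, 0, 0],
  ],
)

```text
time_s: 40.55
tcp_pos: [0.5741, 0.1028, 0.2554]
ee_rot: [[1.0, -0.0, 0.0], [-0.0, -1.0, 0.0], [0.0, -0.0, -1.0]]
wrist_force: [-3.1, -0.7, 5.1]
gripper_width: 0.595
gripper_force: 30.0
```

Emit:
jog_arm(
  increments=[
    [0, 0, -0.02, 0],
    [0, 0, 0, 0],
    [0, 0, 0, 0],
    [0, 0, -0.2, 0],
    [0, 0, -0.5, 0],
    [0, 0, -1, 0],
    [0, 0, -1, 0],
    [0, 0, -0.7, 0],
    [0, 0, 0, 0],
  ],
  grip=64,
)

```text
time_s: 41.45
tcp_pos: [0.5747, 0.103, 0.3263]
ee_rot: [[1.0, 0.0, 0.006], [0.0, -1.0, 0.002], [0.006, -0.002, -1.0]]
wrist_force: [-0.6, 0.0, 0.9]
gripper_width: 0.736
gripper_force: 0.0
```

Run:
```python
from m import *
s=sense(); print(s["time_s"],s["tcp_pos"])
T=eyes.capture("top"); S=eyes.capture("side")
for t in tiles(): print("top",t)
for t in tiles("side"): print("side",t)
for t in tiles("side",.084): print("side84",t)
```

```text
41.45 [0.5747 0.103  0.3263]
top (0.82, [0.4578000009059906, -0.399399995803833], [0.4577, -0.3993], [0.075, 0.053], 6.2)
top (0.64, [0.5457000136375427, -0.3935999870300293], [0.5458, -0.3938], [0.076, 0.054], -10.3)
side (0.96, [0.5421000123023987, -0.3986000120639801], [0.5419, -0.399], [0.08, 0.056], -10.4)
side (0.94, [0.5960000157356262, 0.1363999992609024], [0.598, 0.1391], [0.088, 0.064], 0.8)
side (0.69, [0.4528999924659729, -0.4034000039100647], [0.4541, -0.4033], [0.082, 0.055], 7.3)
side84 (0.96, [0.5160999894142151, -0.4156000018119812], [0.516, -0.416], [0.076, 0.053], -10.4)
side84 (0.94, [0.5674999952316284, 0.09350000321865082], [0.5694, 0.0961], [0.084, 0.061], 0.8)
side84 (0.69, [0.43130001425743103, -0.420199990272522], [0.4325, -0.4201], [0.078, 0.053], 7.3)
```

Emit:
jog_arm(
  increments=[
    [-0.06, 0.5, 0, 0],
    [-0.06, 1, 0, 0],
    [-0.06, 1, 0, 0],
    [-0.06, 1, 0, 0],
    [-0.06, 1, 0, 0],
    [-0.06, 1, 0, 0],
    [-0.06, 1, 0, 0],
    [-0.06, 1, 0, 0],
    [-0.06, 1, 0, 0],
    [-0.06, 1, 0, 0],
  ],
  grip=75,
)

```text
time_s: 42.7
tcp_pos: [0.5615, -0.0886, 0.3226]
ee_rot: [[1.0, -0.001, -0.001], [-0.001, -1.0, -0.0], [-0.001, 0.0, -1.0]]
wrist_force: [0.7, 0.6, -0.6]
gripper_width: 0.864
gripper_force: 0.0
```

Emit:
jog_arm(
  increments=[
    [-0.06, 1, 0, 0],
    [-0.06, 1, 0, 0],
    [-0.06, 1, 0, 0],
    [-0.06, 1, 0, 0],
    [-0.06, 1, 0, 0],
    [-0.06, 1, 0, 0],
    [-0.06, 1, 0, 0],
    [-0.06, 1, 0, 0],
    [-0.06, 1, 0, 0],
    [-0.06, 1, 0, 0],
  ],
)

```text
time_s: 43.7
tcp_pos: [0.5493, -0.2885, 0.3224]
ee_rot: [[1.0, -0.001, -0.001], [-0.001, -1.0, 0.0], [-0.001, -0.0, -1.0]]
wrist_force: [0.4, 0.5, -0.2]
gripper_width: 0.861
gripper_force: 0.0
```

Emit:
jog_arm(
  increments=[
    [-0.06, 1, 0, 0],
    [-0.06, 1, 0, 0],
    [-0.06, 1, 0, 0],
    [-0.06, 1, 0, 0],
    [-0.06, 1, 0, 0],
    [0, 0.45, 0, 0],
    [0, 0, 0, 0.74],
    [0, 0, 0, 0.75],
    [0, 0, 0, 0.74],
    [0, 0, 0, 0],
  ],
)

```text
time_s: 44.7
tcp_pos: [0.5439, -0.3962, 0.3229]
ee_rot: [[0.984, -0.178, -0.001], [-0.178, -0.984, 0.0], [-0.001, -0.0, -1.0]]
wrist_force: [0.1, 0.1, -0.1]
gripper_width: 0.863
gripper_force: 0.0
```

Emit:
jog_arm(
  increments=[
    [0, 0, 1, 0],
    [0, 0, 1, 0],
    [0, 0, 1, 0],
    [0, 0, 1, 0],
    [0, 0, 1, 0],
    [0, 0, 0.7, 0],
    [0, 0, 0.45, 0],
    [0, 0, 0.2, 0],
    [0, 0, 0, 0],
  ],
)

```text
time_s: 45.6
tcp_pos: [0.5441, -0.3962, 0.196]
ee_rot: [[0.984, -0.177, -0.0], [-0.177, -0.984, -0.0], [-0.0, 0.0, -1.0]]
wrist_force: [-0.8, 1.0, -0.8]
gripper_width: 0.86
gripper_force: 0.0
```

Emit:
jog_arm(
  increments=[
    [0, 0, 0, 0],
    [0, 0, 0, 0],
    [0, 0, 0, 0],
    [0, 0, 0, 0],
    [0, 0, 0, 0],
    [0, 0, 0, 0],
    [0, 0, 0, 0],
    [0, 0, 0, 0],
  ],
  grip=46,
)

```text
time_s: 46.4
tcp_pos: [0.5441, -0.3961, 0.1967]
ee_rot: [[0.984, -0.177, 0.001], [-0.177, -0.984, -0.0], [0.001, 0.0, -1.0]]
wrist_force: [-0.1, 1.5, 4.2]
gripper_width: 0.595
gripper_force: 30.0
```

Emit:
jog_arm(
  increments=[
    [0, 0, -0.2, 0],
    [0, 0, -0.5, 0],
    [0, 0, -0.8, 0],
    [0, 0, -1, 0],
    [0, 0, -1, 0],
    [0, 0, -1, 0],
    [0, 0, -1, 0],
    [0, 0, -0.5, 0],
    [0, 0, 0, 0],
  ],
)

```text
time_s: 47.3
tcp_pos: [0.5441, -0.3964, 0.3181]
ee_rot: [[0.984, -0.178, 0.003], [-0.178, -0.984, -0.002], [0.003, 0.001, -1.0]]
wrist_force: [1.0, 0.2, -0.1]
gripper_width: 0.595
gripper_force: 30.0
```

Emit:
jog_arm(
  increments=[
    [0, 0, 0, -0.74],
    [0, 0, 0, -0.75],
    [0, 0, 0, -0.74],
    [0, 0, 0, 0],
  ],
)

```text
time_s: 47.7
tcp_pos: [0.5437, -0.396, 0.3145]
ee_rot: [[1.0, -0.001, -0.002], [-0.001, -1.0, 0.001], [-0.002, -0.001, -1.0]]
wrist_force: [-0.2, 0.5, -0.4]
gripper_width: 0.589
gripper_force: 30.0
```

Emit:
jog_arm(
  increments=[
    [0.03, -0.33, 0, 0],
    [0.05, -0.66, 0, 0],
    [0.074, -1, 0, 0],
    [0.074, -1, 0, 0],
    [0.074, -1, 0, 0],
    [0.074, -1, 0, 0],
    [0.074, -1, 0, 0],
    [0.074, -1, 0, 0],
    [0.074, -1, 0, 0],
    [0.074, -1, 0, 0],
  ],
)

```text
time_s: 48.7
tcp_pos: [0.5572, -0.2145, 0.3162]
ee_rot: [[1.0, -0.0, -0.0], [-0.0, -1.0, 0.0], [-0.0, -0.0, -1.0]]
wrist_force: [0.0, 0.1, -0.9]
gripper_width: 0.591
gripper_force: 30.0
```

Emit:
jog_arm(
  increments=[
    [0.074, -1, 0, 0],
    [0.074, -1, 0, 0],
    [0.074, -1, 0, 0],
    [0.074, -1, 0, 0],
    [0.074, -1, 0, 0],
    [0.074, -1, 0, 0],
    [0.074, -1, 0, 0],
    [0.074, -1, 0, 0],
    [0.074, -1, 0, 0],
    [0.074, -1, 0, 0],
  ],
)

```text
time_s: 49.7
tcp_pos: [0.5717, -0.0147, 0.3162]
ee_rot: [[1.0, -0.0, 0.0], [-0.0, -1.0, 0.0], [0.0, -0.0, -1.0]]
wrist_force: [0.4, 0.5, -0.6]
gripper_width: 0.588
gripper_force: 30.0
```

Emit:
jog_arm(
  increments=[
    [0.04, -0.56, 0, 0],
    [0.03, -0.66, 0, 0],
    [0.02, -0.33, 0, 0],
    [0, 0, 0, 0],
    [0, 0, 0, 0],
  ],
)

```text
time_s: 50.2
tcp_pos: [0.574, 0.0144, 0.3161]
ee_rot: [[1.0, -0.0, -0.0], [-0.0, -1.0, -0.0], [-0.0, 0.0, -1.0]]
wrist_force: [0.1, -0.6, -0.8]
gripper_width: 0.592
gripper_force: 30.0
```

Emit:
jog_arm(
  increments=[
    [0, 0, 0.4, 0],
    [0, 0, 0.7, 0],
    [0, 0, 0.7, 0],
    [0, 0, 0.5, 0],
    [0, 0, 0.3, 0],
    [0, 0, 0.1, 0],
    [0, 0, 0, 0],
    [0, 0, 0, 0],
  ],
)

```text
time_s: 51.0
tcp_pos: [0.5744, 0.0147, 0.2627]
ee_rot: [[1.0, -0.0, 0.001], [-0.0, -1.0, 0.0], [0.001, -0.0, -1.0]]
wrist_force: [0.3, 1.2, -0.6]
gripper_width: 0.593
gripper_force: 30.0
```

Emit:
jog_arm(
  increments=[
    [0, 0, 0.1, 0],
    [0, 0, 0.08, 0],
    [0, 0, 0.04, 0],
    [0, 0, 0, 0],
  ],
)

```text
time_s: 51.4
tcp_pos: [0.574, 0.0146, 0.2577]
ee_rot: [[1.0, -0.0, -0.0], [-0.0, -1.0, -0.0], [-0.0, 0.0, -1.0]]
wrist_force: [0.3, 0.1, -1.0]
gripper_width: 0.591
gripper_force: 30.0
```

Emit:
jog_arm(
  increments=[
    [0, 0, 0.03, 0],
    [0, 0, 0.03, 0],
    [0, 0, 0, 0],
  ],
)

```text
time_s: 51.7
tcp_pos: [0.5741, 0.0146, 0.2567]
ee_rot: [[1.0, -0.0, 0.0], [-0.0, -1.0, 0.0], [0.0, -0.0, -1.0]]
wrist_force: [0.0, -0.5, 0.9]
gripper_width: 0.59
gripper_force: 30.0
```

Emit:
jog_arm(
  increments=[
    [0, 0, 0.03, 0],
    [0, 0, 0, 0],
    [0, 0, 0, 0],
  ],
)

```text
time_s: 52.0
tcp_pos: [0.5741, 0.0146, 0.2567]
ee_rot: [[1.0, 0.0, 0.0], [0.0, -1.0, -0.0], [0.0, 0.0, -1.0]]
wrist_force: [-2.3, 1.1, 5.0]
gripper_width: 0.589
gripper_force: 30.0
```

Contact made. Release, lift, and recheck the last tile.

Emit:
jog_arm(
  increments=[
    [0, 0, -0.02, 0],
    [0, 0, 0, 0],
    [0, 0, 0, 0],
    [0, 0, -0.2, 0],
    [0, 0, -0.5, 0],
    [0, 0, -1, 0],
    [0, 0, -1, 0],
    [0, 0, -0.7, 0],
    [0, 0, 0, 0],
  ],
  grip=64,
)

```text
time_s: 52.9
tcp_pos: [0.5747, 0.0147, 0.3275]
ee_rot: [[1.0, 0.0, 0.006], [0.0, -1.0, 0.001], [0.006, -0.001, -1.0]]
wrist_force: [-0.2, -0.4, -0.6]
gripper_width: 0.735
gripper_force: 0.0
```

Run:
```python
from m import *
s=sense(); print(s["time_s"],s["tcp_pos"])
T=eyes.capture("top"); S=eyes.capture("side")
for t in tiles(): print("top",t)
for t in tiles("side"): print("side",t)
for t in tiles("side",.084): print("side84",t)
```

```text
52.9 [0.5747 0.0147 0.3275]
top (0.57, [0.4578999876976013, -0.399399995803833], [0.4579, -0.3994], [0.076, 0.055], 6.5)
side (0.88, [0.5965999960899353, 0.04430000111460686], [0.6005, 0.0465], [0.084, 0.06], -0.3)
side (0.8, [0.4537000060081482, -0.4025999903678894], [0.4548, -0.4025], [0.081, 0.053], 7.9)
side84 (0.88, [0.5680000185966492, 0.005799999926239252], [0.5717, 0.008], [0.08, 0.057], -0.3)
side84 (0.8, [0.4320000112056732, -0.41940000653266907], [0.4331, -0.4194], [0.077, 0.051], 7.9)
```

Emit:
jog_arm(
  increments=[
    [-0.28, 0.5, 0, 0],
    [-0.28, 1, 0, 0],
    [-0.28, 1, 0, 0],
    [-0.28, 1, 0, 0],
    [-0.28, 1, 0, 0],
    [-0.28, 1, 0, 0],
    [-0.28, 1, 0, 0],
    [-0.28, 1, 0, 0],
    [-0.28, 1, 0, 0],
    [-0.28, 1, 0, 0],
  ],
  grip=75,
)

```text
time_s: 54.15
tcp_pos: [0.5171, -0.1766, 0.3238]
ee_rot: [[1.0, -0.001, -0.001], [-0.001, -1.0, 0.0], [-0.001, -0.0, -1.0]]
wrist_force: [0.2, 0.1, -1.0]
gripper_width: 0.866
gripper_force: 0.0
```

Emit:
jog_arm(
  increments=[
    [-0.28, 1, 0, 0],
    [-0.28, 1, 0, 0],
    [-0.28, 1, 0, 0],
    [-0.28, 1, 0, 0],
    [-0.28, 1, 0, 0],
    [-0.28, 1, 0, 0],
    [-0.28, 1, 0, 0],
    [-0.28, 1, 0, 0],
    [-0.28, 1, 0, 0],
    [-0.28, 1, 0, 0],
  ],
)

```text
time_s: 55.15
tcp_pos: [0.4609, -0.3764, 0.3237]
ee_rot: [[1.0, -0.001, -0.001], [-0.001, -1.0, 0.001], [-0.001, -0.001, -1.0]]
wrist_force: [0.1, -0.0, 0.2]
gripper_width: 0.865
gripper_force: 0.0
```

Emit:
jog_arm(
  increments=[
    [-0.28, 1, 0, 0],
    [0, 0.3, 0, 0],
    [0, 0, 0, -0.74],
    [0, 0, 0, -0.74],
    [0, 0, 0, 0],
    [0, 0, 0, 0],
  ],
)

```text
time_s: 55.75
tcp_pos: [0.4562, -0.4011, 0.3241]
ee_rot: [[0.993, 0.117, -0.001], [0.117, -0.993, 0.0], [-0.001, -0.0, -1.0]]
wrist_force: [0.7, 0.4, 0.5]
gripper_width: 0.865
gripper_force: 0.0
```

Emit:
jog_arm(
  increments=[
    [0, 0, 1, 0],
    [0, 0, 1, 0],
    [0, 0, 1, 0],
    [0, 0, 1, 0],
    [0, 0, 1, 0],
    [0, 0, 0.7, 0],
    [0, 0, 0.5, 0],
    [0, 0, 0.22, 0],
    [0, 0, 0, 0],
  ],
)

```text
time_s: 56.65
tcp_pos: [0.4565, -0.4014, 0.1957]
ee_rot: [[0.993, 0.118, -0.0], [0.118, -0.993, 0.0], [-0.0, -0.0, -1.0]]
wrist_force: [-0.2, -0.4, 0.3]
gripper_width: 0.864
gripper_force: 0.0
```

Emit:
jog_arm(
  increments=[
    [0, 0, 0, 0],
    [0, 0, 0, 0],
    [0, 0, 0, 0],
    [0, 0, 0, 0],
    [0, 0, 0, 0],
    [0, 0, 0, 0],
    [0, 0, 0, 0],
    [0, 0, 0, 0],
  ],
  grip=46,
)

```text
time_s: 57.45
tcp_pos: [0.4565, -0.4014, 0.1964]
ee_rot: [[0.993, 0.118, 0.0], [0.118, -0.993, -0.0], [0.0, 0.0, -1.0]]
wrist_force: [0.1, 0.6, 4.9]
gripper_width: 0.592
gripper_force: 30.0
```

Emit:
jog_arm(
  increments=[
    [0, 0, -0.2, 0],
    [0, 0, -0.5, 0],
    [0, 0, -0.8, 0],
    [0, 0, -1, 0],
    [0, 0, -1, 0],
    [0, 0, -1, 0],
    [0, 0, -1, 0],
    [0, 0, -0.5, 0],
    [0, 0, 0, 0],
  ],
)

```text
time_s: 58.35
tcp_pos: [0.4566, -0.4015, 0.3177]
ee_rot: [[0.993, 0.118, 0.003], [0.118, -0.993, -0.002], [0.003, 0.002, -1.0]]
wrist_force: [0.9, -0.3, -1.3]
gripper_width: 0.594
gripper_force: 30.0
```

Emit:
jog_arm(
  increments=[
    [0, 0, 0, 0.74],
    [0, 0, 0, 0.74],
    [0, 0, 0, 0],
    [0, 0, 0, 0],
  ],
)

```text
time_s: 58.75
tcp_pos: [0.4562, -0.4013, 0.3149]
ee_rot: [[1.0, 0.001, -0.002], [0.001, -1.0, 0.001], [-0.002, -0.001, -1.0]]
wrist_force: [0.7, -1.0, -1.0]
gripper_width: 0.591
gripper_force: 30.0
```

Emit:
jog_arm(
  increments=[
    [0.12, -0.33, 0, 0],
    [0.24, -0.66, 0, 0],
    [0.36, -1, 0, 0],
    [0.36, -1, 0, 0],
    [0.36, -1, 0, 0],
    [0.36, -1, 0, 0],
    [0.36, -1, 0, 0],
    [0.36, -1, 0, 0],
    [0.36, -1, 0, 0],
    [0.36, -1, 0, 0],
  ],
)

```text
time_s: 59.75
tcp_pos: [0.5215, -0.2196, 0.316]
ee_rot: [[1.0, 0.001, 0.0], [0.001, -1.0, 0.0], [0.0, -0.0, -1.0]]
wrist_force: [0.2, 0.1, -1.5]
gripper_width: 0.596
gripper_force: 30.0
```

Emit:
jog_arm(
  increments=[
    [0.36, -1, 0, 0],
    [0.36, -1, 0, 0],
    [0.36, -1, 0, 0],
    [0.36, -1, 0, 0],
    [0.36, -1, 0, 0],
    [0.36, -1, 0, 0],
    [0.24, -0.66, 0, 0],
    [0.15, -0.42, 0, 0],
    [0.12, -0.33, 0, 0],
    [0, 0, 0, 0],
  ],
)

```text
time_s: 60.75
tcp_pos: [0.5748, -0.0729, 0.3159]
ee_rot: [[1.0, 0.001, -0.0], [0.001, -1.0, -0.0], [-0.0, 0.0, -1.0]]
wrist_force: [0.7, -0.5, -0.2]
gripper_width: 0.593
gripper_force: 30.0
```

Emit:
jog_arm(
  increments=[
    [0, 0, 0.4, 0],
    [0, 0, 0.7, 0],
    [0, 0, 0.7, 0],
    [0, 0, 0.5, 0],
    [0, 0, 0.3, 0],
    [0, 0, 0.1, 0],
    [0, 0, 0, 0],
    [0, 0, 0, 0],
  ],
)

```text
time_s: 61.55
tcp_pos: [0.5741, -0.0745, 0.2667]
ee_rot: [[1.0, 0.0, 0.0], [0.0, -1.0, -0.002], [0.0, 0.002, -1.0]]
wrist_force: [-10.5, -0.1, 25.8]
gripper_width: 0.596
gripper_force: 30.8
```

Unexpected contact about 10 mm too high. Back up and look.

Emit:
jog_arm(
  increments=[
    [0, 0, -0.3, 0],
    [0, 0, -0.7, 0],
    [0, 0, -1, 0],
    [0, 0, -1, 0],
    [0, 0, 0, 0],
    [0, 0, 0, 0],
  ],
)

```text
time_s: 62.15
tcp_pos: [0.5744, -0.0737, 0.3214]
ee_rot: [[1.0, -0.001, -0.0], [-0.001, -1.0, 0.0], [-0.0, -0.0, -1.0]]
wrist_force: [-0.1, 0.3, -1.9]
gripper_width: 0.598
gripper_force: 29.8
```

Run:
```python
from m import *
s=sense(); print(s["time_s"],s["tcp_pos"],s["gripper_width"]*87,s["wrist_force"])
T=eyes.capture("top"); S=eyes.capture("side")
c=cv2.resize(S[200:340,230:430],None,fx=4,fy=4,interpolation=cv2.INTER_CUBIC)
cv2.imwrite("pics/p1.png",c)
cv2.imwrite("pics/full_side.png",S);cv2.imwrite("pics/full_top.png",T)
for z in(.084,.024):
  for t in tiles("side",z): print("side",z,t)
for t in tiles("top",.084): print("top",t)
```

```text
62.15 [ 0.5744 -0.0737  0.3214] 52.01013739914922 [-0.1346  0.2679 -1.9157]
side 0.084 (0.75, [0.5810999870300293, -0.03889999911189079], [0.5827, -0.0393], [0.062, 0.041], 85.4)
side 0.084 (0.74, [0.5673999786376953, 0.09570000320672989], [0.5692, 0.0961], [0.081, 0.061], 0.8)
side 0.084 (0.65, [0.5443000197410583, -0.031700000166893005], [0.5436, -0.0317], [0.054, 0.032], 85.5)
side 0.084 (0.36, [0.45590001344680786, 0.3255000114440918], [0.4651, 0.3395], [0.235, 0.114], 58.1)
side 0.024 (0.75, [0.6103000044822693, -0.0027000000700354576], [0.612, -0.0031], [0.065, 0.043], 85.4)
side 0.024 (0.74, [0.5958999991416931, 0.1386999934911728], [0.5979, 0.1392], [0.085, 0.065], 0.8)
side 0.024 (0.65, [0.5716000199317932, 0.004800000227987766], [0.5709, 0.0048], [0.056, 0.034], 85.5)
side 0.024 (0.36, [0.47870001196861267, 0.38019999861717224], [0.4884, 0.3949], [0.247, 0.12], 58.1)
```

View pics/p1.png

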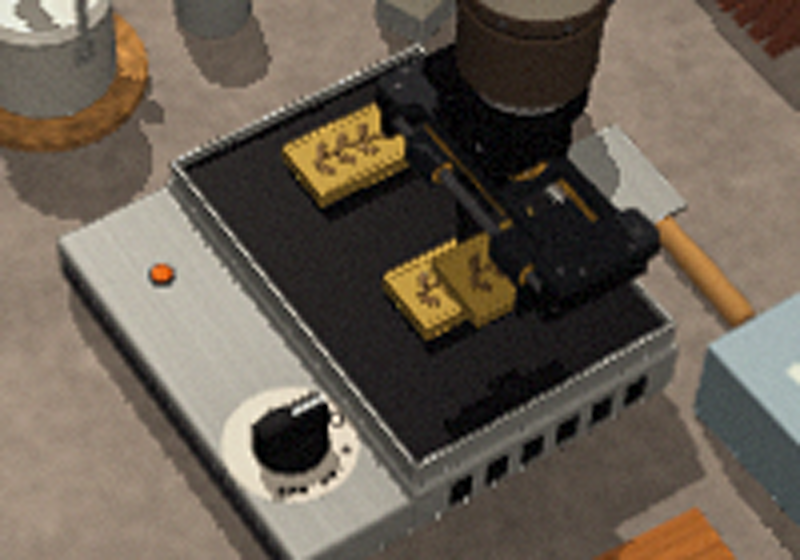

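The tile in the middle slot has been knocked towards −y: it lies around (430,300), partly under the held one. I'll move aside and measure.

Emit:
jog_arm(
  increments=[
    [-0.2, 0.5, -0.3, 0],
    [-0.5, 1, -0.3, 0],
    [-0.55, 1, 0, 0],
    [-0.55, 1, 0, 0],
    [-0.55, 1, 0, 0],
    [-0.55, 1, 0, 0],
    [-0.55, 1, 0, 0],
    [-0.55, 1, 0, 0],
    [-0.5, 1, 0, 0],
    [-0.2, 0.5, 0, 0],
  ],
)

```text
time_s: 63.4
tcp_pos: [0.4794, -0.2549, 0.3342]
ee_rot: [[1.0, -0.002, -0.0], [-0.002, -1.0, -0.0], [-0.0, 0.0, -1.0]]
wrist_force: [0.1, -0.3, -1.1]
gripper_width: 0.592
gripper_force: 29.8
```

Run:
```python
from m import *
s=sense(); print(s["time_s"],s["tcp_pos"],s["gripper_width"]*87,s["wrist_force"])
T=eyes.capture("top"); S=eyes.capture("side")
a=cv2.resize(S[200:320,260:420],None,fx=3.75,fy=3.75,interpolation=cv2.INTER_CUBIC)
b=cv2.resize(T[190:275,265:425],None,fx=3.75,fy=3.75,interpolation=cv2.INTER_CUBIC)[:, :600]
c=cv2.resize(S[260:440,300:500],None,fx=1,fy=1)
cv2.imwrite("pics/p2.png",np.vstack([a,b])[:600] if 0 else np.vstack([cv2.resize(a,(400,300)),cv2.resize(b,(400,212))])); cv2.imwrite("pics/full_side.png",S)
for z in(.084,):
  for t in tiles("side",z): print("side",z,t)
for t in tiles("top",.084): print("top",t)
```

```text
63.4 [ 0.4794 -0.2549  0.3342] 51.54329483588799 [ 0.1392 -0.3242 -1.0913]
side 0.084 (0.92, [0.48910000920295715, -0.22110000252723694], [0.5097, -0.2248], [0.085, 0.06], -3.5)
side 0.084 (0.83, [0.5680999755859375, 0.09640000015497208], [0.5679, 0.0968], [0.08, 0.06], 0.9)
side 0.084 (0.59, [0.5655999779701233, -0.02879999950528145], [0.5665, -0.0293], [0.079, 0.053], -0.8)
top (0.73, [0.5722000002861023, -0.028200000524520874], [0.5719, -0.028], [0.073, 0.056], 0.4)
top (0.7, [0.5734000205993652, 0.10170000046491623], [0.5737, 0.101], [0.073, 0.051], 0.6)
top (0.23, [0.5354999899864197, 0.040300000458955765], [0.6691, 0.0635], [0.629, 0.369], 19.2)
```

View pics/p2.png

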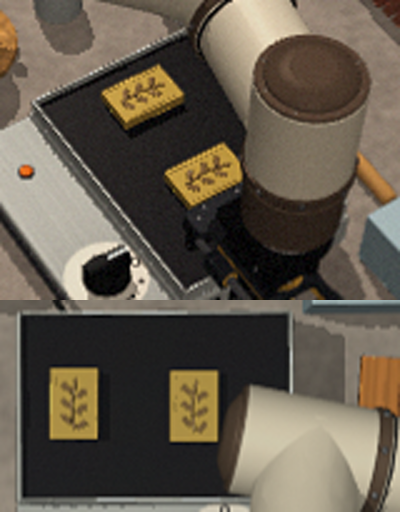

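Tile C now lies flat at about (0.572, −0.028), and tile A at (0.573, 0.101) is fine. There's no room for the fingers beside C, so I'll set the held tile back on the board, re-place C, then fetch the tile again.

Emit:
jog_arm(
  increments=[
    [-0.25, 0.75, 0, 0],
    [-0.25, 1, 0, 0],
    [-0.25, 1, 0, 0],
    [-0.25, 1, 0, 0],
    [0, 0, 0.5, 0],
    [0, 0, 1, 0],
    [0, 0, 1, 0],
    [0, 0, 1, 0],
    [0, 0, 1, 0],
    [0, 0, 0.8, 0],
  ],
)

```text
time_s: 64.6
tcp_pos: [0.4609, -0.3269, 0.2262]
ee_rot: [[1.0, 0.001, -0.002], [0.001, -1.0, 0.001], [-0.002, -0.001, -1.0]]
wrist_force: [0.7, -0.2, -1.5]
gripper_width: 0.596
gripper_force: 29.8
```

Emit:
jog_arm(
  increments=[
    [0, 0, 0.4, 0],
    [0, 0, 0.2, 0],
    [0, 0, 0.1, 0],
    [0, 0, 0, 0],
    [0, 0, 0, 0],
  ],
)

```text
time_s: 65.1
tcp_pos: [0.4609, -0.3284, 0.2147]
ee_rot: [[1.0, -0.0, 0.001], [0.0, -1.0, -0.001], [0.001, 0.001, -1.0]]
wrist_force: [-0.1, 0.3, -0.6]
gripper_width: 0.594
gripper_force: 29.8
```

Emit:
jog_arm(
  increments=[
    [0, 0, 0.1, 0],
    [0, 0, 0.1, 0],
    [0, 0, 0, 0],
  ],
)

```text
time_s: 65.4
tcp_pos: [0.4604, -0.3284, 0.2098]
ee_rot: [[1.0, -0.0, -0.0], [-0.0, -1.0, 0.0], [-0.0, -0.0, -1.0]]
wrist_force: [0.2, -0.6, -0.5]
gripper_width: 0.6
gripper_force: 29.8
```

Emit:
jog_arm(
  increments=[
    [0, 0, 0.15, 0],
    [0, 0, 0.15, 0],
    [0, 0, 0.1, 0],
    [0, 0, 0.05, 0],
    [0, 0, 0, 0],
  ],
)

```text
time_s: 65.9
tcp_pos: [0.4606, -0.3284, 0.2007]
ee_rot: [[1.0, -0.0, -0.0], [-0.0, -1.0, 0.0], [-0.0, -0.0, -1.0]]
wrist_force: [-0.0, -0.5, -0.2]
gripper_width: 0.598
gripper_force: 29.8
```

Emit:
jog_arm(
  increments=[
    [0, 0, 0.05, 0],
    [0, 0, 0.05, 0],
    [0, 0, 0, 0],
  ],
)

```text
time_s: 66.2
tcp_pos: [0.4606, -0.3283, 0.1988]
ee_rot: [[1.0, -0.0, -0.0], [-0.0, -1.0, 0.0], [-0.0, -0.0, -1.0]]
wrist_force: [-0.1, 0.4, -0.3]
gripper_width: 0.593
gripper_force: 29.8
```

Emit:
jog_arm(
  increments=[
    [0, 0, 0.04, 0],
    [0, 0, 0.03, 0],
    [0, 0, 0, 0],
  ],
)

```text
time_s: 66.5
tcp_pos: [0.4606, -0.3283, 0.1974]
ee_rot: [[1.0, -0.0, -0.0], [-0.0, -1.0, 0.0], [-0.0, -0.0, -1.0]]
wrist_force: [-0.1, 0.2, -0.6]
gripper_width: 0.599
gripper_force: 29.8
```

Emit:
jog_arm(
  increments=[
    [0, 0, 0.03, 0],
    [0, 0, 0.02, 0],
    [0, 0, 0, 0],
    [0, 0, 0, 0],
  ],
)

```text
time_s: 66.9
tcp_pos: [0.4606, -0.3284, 0.1965]
ee_rot: [[1.0, -0.0, 0.0], [-0.0, -1.0, 0.0], [0.0, -0.0, -1.0]]
wrist_force: [-0.5, 0.6, -0.4]
gripper_width: 0.597
gripper_force: 29.8
```

Emit:
jog_arm(
  increments=[
    [0, 0, 0.02, 0],
    [0, 0, 0, 0],
    [0, 0, 0, 0],
  ],
)

```text
time_s: 67.2
tcp_pos: [0.4606, -0.3284, 0.1964]
ee_rot: [[1.0, -0.0, 0.0], [-0.0, -1.0, -0.0], [0.0, 0.0, -1.0]]
wrist_force: [-1.2, 0.6, 0.9]
gripper_width: 0.596
gripper_force: 29.8
```

Emit:
jog_arm(
  increments=[
    [0, 0, 0, 0],
    [0, 0, 0, 0],
    [0, 0, 0, 0],
    [0, 0, -0.3, 0],
    [0, 0, -1, 0],
    [0, 0, -1, 0],
    [0, 0, -1, 0],
    [0, 0, -1, 0],
    [0, 0, -1, 0],
    [0, 0, -1, 0],
  ],
  grip=75,
)

```text
time_s: 68.2
tcp_pos: [0.4604, -0.3283, 0.3235]
ee_rot: [[1.0, -0.0, 0.001], [-0.0, -1.0, -0.0], [0.001, 0.0, -1.0]]
wrist_force: [-0.4, -0.5, 0.3]
gripper_width: 0.862
gripper_force: 0.0
```

Emit:
jog_arm(
  increments=[
    [0.37, -1, 0, 0],
    [0.37, -1, 0, 0],
    [0.37, -1, 0, 0],
    [0.37, -1, 0, 0],
    [0.37, -1, 0, 0],
    [0.37, -1, 0, 0],
    [0.37, -1, 0, 0],
    [0.37, -1, 0, 0],
    [0.37, -1, 0, 0],
    [0.37, -1, 0, 0],
  ],
)

```text
time_s: 69.2
tcp_pos: [0.5348, -0.1275, 0.3226]
ee_rot: [[1.0, -0.0, 0.001], [-0.0, -1.0, -0.0], [0.001, 0.0, -1.0]]
wrist_force: [0.3, 0.2, -0.1]
gripper_width: 0.858
gripper_force: 0.0
```

Emit:
jog_arm(
  increments=[
    [0.37, -1, 0, 0],
    [0.37, -1, 0, 0],
    [0.37, -1, 0, 0],
    [0.37, -1, 0, 0],
    [0.37, -1, 0, 0],
    [0, 0, 0, 0],
    [0, 0, 0, 0],
  ],
)

```text
time_s: 69.9
tcp_pos: [0.5715, -0.0282, 0.3223]
ee_rot: [[1.0, 0.001, -0.0], [0.001, -1.0, -0.0], [-0.0, 0.0, -1.0]]
wrist_force: [0.3, -0.4, -0.1]
gripper_width: 0.862
gripper_force: 0.0
```

Run:
```python
from m import *
s=sense(); print(s["time_s"],s["tcp_pos"],s["gripper_width"]*87)
T=eyes.capture("top"); S=eyes.capture("side")
for t in tiles("side",.084): print("side",t)
for t in tiles("top",.024): print("top",t)
```

```text
69.9 [ 0.5715 -0.0282  0.3223] 75.02054816586829
side (0.74, [0.43619999289512634, -0.3515999913215637], [0.4358, -0.3515], [0.076, 0.054], 0.6)
side (0.66, [0.5644000172615051, 0.09470000118017197], [0.5664, 0.0957], [0.077, 0.058], 0.9)
top (0.86, [0.46369999647140503, -0.32670000195503235], [0.4638, -0.3276], [0.076, 0.056], -0.4)
top (0.55, [0.541700005531311, -0.03420000150799751], [0.5426, -0.0349], [0.034, 0.008], -89.6)
```

Emit:
jog_arm(
  increments=[
    [0, 0, 0.8, 0],
    [0, 0, 1, 0],
    [0, 0, 0.8, 0],
    [0, 0, 0.5, 0],
    [0, 0, 0.2, 0],
    [0, 0, 0, 0],
  ],
)

```text
time_s: 70.7
tcp_pos: [0.5717, -0.0286, 0.256]
ee_rot: [[1.0, -0.0, -0.001], [-0.0, -1.0, -0.0], [-0.001, 0.0, -1.0]]
wrist_force: [1.1, 0.2, 1.2]
gripper_width: 0.857
gripper_force: 0.0
```

Emit:
jog_arm(
  increments=[
    [0, 0, 0, 0],
    [0, 0, 0, 0],
    [0, 0, 0, 0],
    [0, 0, 0, 0],
    [0, 0, 0, 0],
    [0, 0, 0, 0],
    [0, 0, 0, 0],
  ],
  grip=46,
)

```text
time_s: 71.4
tcp_pos: [0.5719, -0.0282, 0.2567]
ee_rot: [[1.0, -0.0, 0.001], [-0.0, -1.0, 0.0], [0.001, -0.0, -1.0]]
wrist_force: [-0.8, 1.4, 3.5]
gripper_width: 0.595
gripper_force: 30.0
```

Emit:
jog_arm(
  increments=[
    [0, 0, -0.1, 0],
    [0, 0, -0.3, 0],
    [0, 0, -0.4, 0],
    [0, 0, -0.2, 0],
    [0, 0, 0, 0],
  ],
)

```text
time_s: 71.9
tcp_pos: [0.5719, -0.0284, 0.2771]
ee_rot: [[1.0, -0.0, 0.002], [-0.0, -1.0, 0.0], [0.002, -0.0, -1.0]]
wrist_force: [-0.4, -0.2, -1.7]
gripper_width: 0.596
gripper_force: 30.0
```

Emit:
jog_arm(
  increments=[
    [0.05, -0.4, 0, 0],
    [0.05, -0.7, 0, 0],
    [0, -0.7, 0, 0],
    [0, -0.35, 0, 0],
    [0, 0, 0, 0],
    [0, 0, 0.3, 0],
    [0, 0, 0.4, 0],
    [0, 0, 0.15, 0],
    [0, 0, 0.05, 0],
    [0, 0, 0, 0],
  ],
)

```text
time_s: 72.9
tcp_pos: [0.5737, 0.0143, 0.2578]
ee_rot: [[1.0, -0.001, -0.001], [-0.001, -1.0, -0.0], [-0.001, 0.0, -1.0]]
wrist_force: [-0.5, -0.5, 0.2]
gripper_width: 0.593
gripper_force: 30.0
```

Emit:
jog_arm(
  increments=[
    [0, 0, 0.03, 0],
    [0, 0, 0.02, 0],
    [0, 0, 0, 0],
  ],
)

```text
time_s: 73.2
tcp_pos: [0.5737, 0.0146, 0.2573]
ee_rot: [[1.0, -0.0, 0.0], [-0.0, -1.0, 0.0], [0.0, -0.0, -1.0]]
wrist_force: [0.1, -0.3, -1.2]
gripper_width: 0.593
gripper_force: 30.0
```

Emit:
jog_arm(
  increments=[
    [0, 0, 0.03, 0],
    [0, 0, 0, 0],
    [0, 0, 0, 0],
  ],
)

```text
time_s: 73.5
tcp_pos: [0.5738, 0.0146, 0.2567]
ee_rot: [[1.0, -0.0, 0.0], [-0.0, -1.0, 0.0], [0.0, -0.0, -1.0]]
wrist_force: [0.0, 0.2, 0.3]
gripper_width: 0.593
gripper_force: 30.0
```

Emit:
jog_arm(
  increments=[
    [0, 0, 0.025, 0],
    [0, 0, 0, 0],
    [0, 0, 0, 0],
  ],
)

```text
time_s: 73.8
tcp_pos: [0.5737, 0.0146, 0.2567]
ee_rot: [[1.0, 0.0, 0.001], [0.0, -1.0, 0.0], [0.001, -0.0, -1.0]]
wrist_force: [-2.2, 1.0, 4.7]
gripper_width: 0.593
gripper_force: 30.0
```

Emit:
jog_arm(
  increments=[
    [0, 0, -0.02, 0],
    [0, 0, 0, 0],
    [0, 0, 0, 0],
    [0, 0, -0.2, 0],
    [0, 0, -0.5, 0],
    [0, 0, -1, 0],
    [0, 0, -1, 0],
    [0, 0, -0.7, 0],
    [0, 0, 0, 0],
  ],
  grip=64,
)

```text
time_s: 74.7
tcp_pos: [0.5743, 0.0147, 0.3276]
ee_rot: [[1.0, 0.0, 0.006], [0.0, -1.0, 0.001], [0.006, -0.001, -1.0]]
wrist_force: [0.7, -0.6, 0.1]
gripper_width: 0.736
gripper_force: 0.0
```

Emit:
jog_arm(
  increments=[
    [-0.2, 0.5, 0, 0],
    [-0.33, 1, 0, 0],
    [-0.33, 1, 0, 0],
    [-0.33, 1, 0, 0],
    [-0.33, 1, 0, 0],
    [-0.33, 1, 0, 0],
    [-0.33, 1, 0, 0],
    [-0.33, 1, 0, 0],
    [-0.33, 1, 0, 0],
    [-0.33, 1, 0, 0],
  ],
  grip=75,
)

```text
time_s: 75.7
tcp_pos: [0.509, -0.1766, 0.3232]
ee_rot: [[1.0, -0.001, -0.003], [-0.001, -1.0, 0.0], [-0.003, -0.0, -1.0]]
wrist_force: [1.1, -0.2, -0.2]
gripper_width: 0.858
gripper_force: 0.0
```

Emit:
jog_arm(
  increments=[
    [-0.33, 1, 0, 0],
    [-0.33, 1, 0, 0],
    [-0.33, 1, 0, 0],
    [-0.33, 1, 0, 0],
    [-0.33, 1, 0, 0],
    [-0.33, 1, 0, 0],
    [-0.33, 1, 0, 0],
    [-0.1, 0.66, 0, 0],
    [0, 0, 0, 0],
    [0, 0, 0, 0],
  ],
)

```text
time_s: 76.7
tcp_pos: [0.4617, -0.3287, 0.3238]
ee_rot: [[1.0, -0.001, -0.001], [-0.001, -1.0, 0.001], [-0.001, -0.001, -1.0]]
wrist_force: [-0.9, -0.1, -0.3]
gripper_width: 0.861
gripper_force: 0.0
```

Run:
```python
from m import *
s=sense(); print(s["time_s"],s["tcp_pos"],s["gripper_width"]*87)
T=eyes.capture("top"); S=eyes.capture("side")
for t in tiles("side",.084): print("side",t)
for t in tiles("top",.084): print("top",t)
```

```text
76.7 [ 0.4617 -0.3287  0.3238] 74.88409584408284
side (0.97, [0.569599986076355, 0.09520000219345093], [0.5693, 0.095], [0.084, 0.06], 1.7)
side (0.83, [0.5683000087738037, 0.00800000037997961], [0.5677, 0.0092], [0.077, 0.058], 3.1)
side (0.72, [0.3093000054359436, -0.24480000138282776], [0.3091, -0.2451], [0.05, 0.032], 57.9)
side (0.62, [0.4361000061035156, -0.3506999909877777], [0.4358, -0.3501], [0.076, 0.054], -0.3)
side (0.58, [0.4165000021457672, -0.07930000126361847], [0.4163, -0.0767], [0.056, 0.045], 57.9)
top (0.83, [0.572700023651123, 0.013799999840557575], [0.573, 0.015], [0.075, 0.051], 0.3)
top (0.8, [0.5738999843597412, 0.10119999945163727], [0.5737, 0.101], [0.073, 0.051], 0.5)
```

Both tiles on the plate are in place, so grasp the last one.

Emit:
jog_arm(
  increments=[
    [0, 0, 1, 0],
    [0, 0, 1, 0],
    [0, 0, 1, 0],
    [0, 0, 1, 0],
    [0, 0, 1, 0],
    [0, 0, 0.7, 0],
    [0, 0, 0.5, 0],
    [0, 0, 0.2, 0],
    [0, 0, 0, 0],
  ],
)

```text
time_s: 77.8
tcp_pos: [0.4622, -0.3284, 0.1963]
ee_rot: [[1.0, 0.0, -0.0], [0.0, -1.0, 0.0], [-0.0, -0.0, -1.0]]
wrist_force: [0.8, 0.0, 0.1]
gripper_width: 0.863
gripper_force: 0.0
```

Emit:
jog_arm(
  increments=[
    [0, 0, 0, 0],
    [0, 0, 0, 0],
    [0, 0, 0, 0],
    [0, 0, 0, 0],
    [0, 0, 0, 0],
    [0, 0, 0, 0],
    [0, 0, 0, 0],
    [0, 0, 0, 0],
  ],
  grip=46,
)

```text
time_s: 78.6
tcp_pos: [0.4621, -0.3286, 0.1969]
ee_rot: [[1.0, -0.0, 0.0], [-0.0, -1.0, -0.0], [0.0, 0.0, -1.0]]
wrist_force: [-0.8, 2.7, 4.1]
gripper_width: 0.593
gripper_force: 30.0
```

Emit:
jog_arm(
  increments=[
    [0, 0, -0.2, 0],
    [0, 0, -0.5, 0],
    [0, 0, -0.8, 0],
    [0, 0, -1, 0],
    [0, 0, -1, 0],
    [0, 0, -1, 0],
    [0, 0, -1, 0],
    [0, 0, -0.5, 0],
    [0, 0, 0, 0],
    [0, 0, 0, 0],
  ],
)

```text
time_s: 79.6
tcp_pos: [0.4616, -0.3284, 0.3158]
ee_rot: [[1.0, -0.001, -0.001], [-0.001, -1.0, 0.001], [-0.001, -0.001, -1.0]]
wrist_force: [0.9, -0.4, 0.0]
gripper_width: 0.592
gripper_force: 30.0
```

Emit:
jog_arm(
  increments=[
    [0.15, -0.33, 0, 0],
    [0.29, -0.66, 0, 0],
    [0.44, -1, 0, 0],
    [0.44, -1, 0, 0],
    [0.44, -1, 0, 0],
    [0.44, -1, 0, 0],
    [0.44, -1, 0, 0],
    [0.44, -1, 0, 0],
    [0.44, -1, 0, 0],
    [0.44, -1, 0, 0],
  ],
)

```text
time_s: 80.6
tcp_pos: [0.5416, -0.1468, 0.3157]
ee_rot: [[1.0, 0.001, -0.001], [0.001, -1.0, 0.0], [-0.001, -0.0, -1.0]]
wrist_force: [0.6, 0.9, -0.9]
gripper_width: 0.592
gripper_force: 30.0
```

Emit:
jog_arm(
  increments=[
    [0.44, -1, 0, 0],
    [0.44, -1, 0, 0],
    [0.33, -0.77, 0, 0],
    [0.29, -0.66, 0, 0],
    [0.14, -0.33, 0, 0],
    [0, 0, 0, 0],
    [0, 0, 0, 0],
  ],
)

```text
time_s: 81.3
tcp_pos: [0.5739, -0.0738, 0.3163]
ee_rot: [[1.0, -0.0, -0.001], [-0.0, -1.0, -0.0], [-0.001, 0.0, -1.0]]
wrist_force: [-0.4, -0.3, -0.6]
gripper_width: 0.588
gripper_force: 30.0
```

Run:
```python
from m import *
s=sense(); print(s["time_s"],s["tcp_pos"],s["gripper_width"]*87)
S=eyes.capture("side")
for t in tiles("side",.084): print("side",t)
```

```text
81.3 [ 0.5739 -0.0738  0.3163] 51.15187825076571
side (0.98, [0.5666999816894531, 0.09560000151395798], [0.569, 0.0961], [0.077, 0.058], 0.9)
side (0.87, [0.57669997215271, -0.043800000101327896], [0.5763, -0.044], [0.064, 0.042], 80.9)
side (0.68, [0.5623999834060669, 0.01119999960064888], [0.567, 0.0082], [0.076, 0.06], 0.5)
```

Emit:
jog_arm(
  increments=[
    [0, 0, 0.4, 0],
    [0, 0, 0.7, 0],
    [0, 0, 0.7, 0],
    [0, 0, 0.5, 0],
    [0, 0, 0.3, 0],
    [0, 0, 0.15, 0],
    [0, 0, 0.08, 0],
    [0, 0, 0, 0],
  ],
)

```text
time_s: 82.2
tcp_pos: [0.5742, -0.0736, 0.2601]
ee_rot: [[1.0, -0.0, 0.0], [-0.0, -1.0, -0.0], [0.0, 0.0, -1.0]]
wrist_force: [-0.3, -0.3, -1.8]
gripper_width: 0.592
gripper_force: 30.0
```

Emit:
jog_arm(
  increments=[
    [0, 0, 0.03, 0],
    [0, 0, 0.02, 0],
    [0, 0, 0, 0],
  ],
)

```text
time_s: 82.5
tcp_pos: [0.5741, -0.0736, 0.2591]
ee_rot: [[1.0, -0.0, 0.0], [-0.0, -1.0, 0.0], [0.0, -0.0, -1.0]]
wrist_force: [0.6, -0.4, -0.6]
gripper_width: 0.593
gripper_force: 30.0
```

Emit:
jog_arm(
  increments=[
    [0, 0, 0.03, 0],
    [0, 0, 0, 0],
    [0, 0, 0, 0],
  ],
)

```text
time_s: 82.8
tcp_pos: [0.5741, -0.0736, 0.2582]
ee_rot: [[1.0, -0.0, -0.0], [-0.0, -1.0, -0.0], [-0.0, 0.0, -1.0]]
wrist_force: [0.3, -0.2, -0.6]
gripper_width: 0.593
gripper_force: 30.0
```

Emit:
jog_arm(
  increments=[
    [0, 0, 0.03, 0],
    [0, 0, 0.03, 0],
    [0, 0, 0, 0],
    [0, 0, 0, 0],
  ],
)

```text
time_s: 83.2
tcp_pos: [0.574, -0.0736, 0.257]
ee_rot: [[1.0, -0.0, -0.0], [-0.0, -1.0, -0.0], [-0.0, 0.0, -1.0]]
wrist_force: [-0.3, 0.3, -1.5]
gripper_width: 0.591
gripper_force: 30.0
```

Emit:
jog_arm(
  increments=[
    [0, 0, 0.03, 0],
    [0, 0, 0, 0],
    [0, 0, 0, 0],
  ],
)

```text
time_s: 83.5
tcp_pos: [0.574, -0.0736, 0.2569]
ee_rot: [[1.0, 0.0, 0.0], [0.0, -1.0, -0.0], [0.0, 0.0, -1.0]]
wrist_force: [-2.0, 1.5, 4.5]
gripper_width: 0.595
gripper_force: 30.0
```

Emit:
jog_arm(
  increments=[
    [0, 0, -0.02, 0],
    [0, 0, 0, 0],
    [0, 0, 0, 0],
    [0, 0, -0.2, 0],
    [0, 0, -0.5, 0],
    [0, 0, -1, 0],
    [0, 0, -1, 0],
    [0, 0, -0.7, 0],
    [0, 0, 0, 0],
  ],
  grip=64,
)

```text
time_s: 84.4
tcp_pos: [0.5747, -0.0736, 0.3281]
ee_rot: [[1.0, 0.0, 0.006], [0.0, -1.0, 0.0], [0.006, -0.0, -1.0]]
wrist_force: [0.6, 0.6, 0.7]
gripper_width: 0.737
gripper_force: 0.0
```

Emit:
jog_arm(
  increments=[
    [-0.4, 0, 0, 0],
    [-1, -0.1, 0, 0],
    [-1, -0.1, 0, 0],
    [-1, -0.1, 0, 0],
    [-1, -0.1, 0, 0],
    [-1, -0.1, 0, 0],
    [-1, -0.1, 0, 0],
    [-1, -0.01, 0, 0],
    [0, 0, 0, -0.1],
    [0, 0, 0, 0],
  ],
  grip=50,
)

```text
time_s: 85.4
tcp_pos: [0.4257, -0.0614, 0.3246]
ee_rot: [[1.0, 0.008, -0.0], [0.008, -1.0, -0.0], [-0.0, 0.0, -1.0]]
wrist_force: [0.6, 0.1, 1.2]
gripper_width: 0.575
gripper_force: 0.0
```

Run:
```python
from m import *
s=sense(); print(s["time_s"],s["tcp_pos"],s["gripper_width"]*87)
T=eyes.capture("top"); S=eyes.capture("side")
for t in tiles("top",.084): print("top",t)
for t in tiles("side",.084): print("side",t)
```

```text
85.4 [ 0.4257 -0.0614  0.3246] 50.053459948098215
top (0.66, [0.5723000168800354, -0.07349999994039536], [0.5722, -0.0735], [0.073, 0.051], 0.2)
top (0.64, [0.572700023651123, 0.10209999978542328], [0.5724, 0.101], [0.075, 0.056], 0.7)
top (0.63, [0.573199987411499, 0.014299999922513962], [0.5716, 0.015], [0.078, 0.051], 0.3)
side (0.67, [0.5697000026702881, -0.07980000227689743], [0.5688, -0.0791], [0.081, 0.06], -0.8)
side (0.62, [0.5684999823570251, 0.00839999970048666], [0.5684, 0.0094], [0.082, 0.06], -0.3)
side (0.48, [0.5913000106811523, 0.08820000290870667], [0.596, 0.0895], [0.065, 0.033], 56.4)
```

All three tiles are in place. Now the selector.

Emit:
jog_arm(
  increments=[
    [0, 0, 1, 0],
    [0, 0, 1, 0],
    [0, 0, 1, 0],
    [0, 0, 0.7, 0],
    [0, 0, 0.33, 0],
    [0, 0, 0, 0],
  ],
)

```text
time_s: 86.2
tcp_pos: [0.4263, -0.0614, 0.2434]
ee_rot: [[1.0, 0.008, -0.002], [0.008, -1.0, -0.001], [-0.002, 0.001, -1.0]]
wrist_force: [-0.2, -0.1, 0.4]
gripper_width: 0.572
gripper_force: 0.0
```

Emit:
jog_arm(
  increments=[
    [0, 0, 0, 0],
    [0, 0, 0, 0],
    [0, 0, 0, 0],
    [0, 0, 0, 0],
    [0, 0, 0, 0],
    [0, 0, 0, 0],
    [0, 0, 0, 0],
    [0, 0, 0, 0],
  ],
  grip=12,
)

```text
time_s: 87.0
tcp_pos: [0.4262, -0.0616, 0.2445]
ee_rot: [[1.0, 0.008, 0.0], [0.008, -1.0, -0.001], [0.0, 0.001, -1.0]]
wrist_force: [0.6, -5.3, 3.2]
gripper_width: 0.181
gripper_force: 30.0
```

Emit:
jog_arm(
  increments=[
    [0, 0, 0, 0.8],
    [0, 0, 0, 0.8],
    [0, 0, 0, 0.8],
    [0, 0, 0, 0.8],
    [0, 0, 0, 0.8],
    [0, 0, 0, 0.8],
    [0, 0, 0, 0.8],
    [0, 0, 0, 0.8],
    [0, 0, 0, 0.8],
    [0, 0, 0, 0.8],
  ],
)

```text
time_s: 88.0
tcp_pos: [0.4261, -0.0618, 0.2445]
ee_rot: [[0.805, -0.593, 0.0], [-0.593, -0.805, -0.001], [0.0, 0.001, -1.0]]
wrist_force: [-0.5, -5.4, 3.4]
gripper_width: 0.178
gripper_force: 30.0
```

Emit:
jog_arm(
  increments=[
    [0, 0, 0, 0.73],
    [0, 0, 0, 0],
    [0, 0, 0, 0],
    [0, 0, 0, 0],
  ],
)

```text
time_s: 88.4
tcp_pos: [0.4261, -0.0618, 0.2445]
ee_rot: [[0.771, -0.637, -0.0], [-0.637, -0.771, -0.001], [0.001, 0.001, -1.0]]
wrist_force: [0.3, -6.0, 4.0]
gripper_width: 0.179
gripper_force: 30.0
```

Emit:
jog_arm(
  increments=[
    [0, 0, 0, 0],
    [0, 0, 0, 0],
    [0, 0, 0, 0],
    [0, 0, 0, 0],
    [0, 0, -0.4, 0],
    [0, 0, -1, 0],
    [0, 0, -1, 0],
    [0, 0, -1, 0],
    [0, 0, -1, 0],
    [0, 0, -1, 0],
  ],
  grip=45,
)

```text
time_s: 89.4
tcp_pos: [0.4258, -0.0613, 0.3537]
ee_rot: [[0.771, -0.637, 0.001], [-0.637, -0.771, 0.0], [0.0, -0.001, -1.0]]
wrist_force: [0.5, -0.5, -0.7]
gripper_width: 0.515
gripper_force: 0.0
```

Emit:
jog_arm(
  increments=[
    [0, 0, -1, 0],
    [0, 0, -1, 0],
    [0.7, 1, 0, 0],
    [0.7, 1, 0, 0],
    [0.7, 1, 0, 0],
    [0.7, 1, 0, 0],
    [0.7, 1, 0, 0],
    [0.7, 1, 0, 0],
    [0.7, 1, 0, 0],
    [0.7, 1, 0, 0],
  ],
)

```text
time_s: 90.4
tcp_pos: [0.4101, -0.2569, 0.3929]
ee_rot: [[0.771, -0.637, 0.001], [-0.637, -0.771, -0.0], [0.001, -0.0, -1.0]]
wrist_force: [-0.1, -0.0, 0.4]
gripper_width: 0.519
gripper_force: 0.0
```

Emit:
jog_arm(
  increments=[
    [0, 0, 0, 0],
    [0, 0, 0, 0],
    [0, 0, 0, 0],
  ],
)

```text
time_s: 90.7
tcp_pos: [0.4104, -0.2555, 0.3925]
ee_rot: [[0.771, -0.637, 0.0], [-0.637, -0.771, 0.0], [0.0, -0.0, -1.0]]
wrist_force: [-1.1, -0.3, -0.1]
gripper_width: 0.513
gripper_force: 0.0
```

Run:
```python
from m import *
s=sense(); print(s["time_s"],s["tcp_pos"])
T=eyes.capture("top"); S=eyes.capture("side")
for t in tiles("top",.084): print("top",t)
a=cv2.resize(T[180:350,170:510],None,fx=1.75,fy=1.75); b=cv2.resize(S[130:350,170:510],None,fx=1.35,fy=1.35)
b=cv2.copyMakeBorder(b,0,0,0,a.shape[1]-b.shape[1],cv2.BORDER_CONSTANT); cv2.imwrite("pics/end.png",np.vstack([a,b]))
```

```text
90.7 [ 0.4104 -0.2555  0.3925]
top (0.89, [0.573199987411499, -0.07419999688863754], [0.5736, -0.0749], [0.075, 0.054], 0.2)
top (0.78, [0.5734000205993652, 0.013799999840557575], [0.573, 0.0137], [0.075, 0.048], 0.4)
top (0.58, [0.5741000175476074, 0.10220000147819519], [0.5737, 0.1023], [0.067, 0.054], 0.4)
```

View pics/end.png

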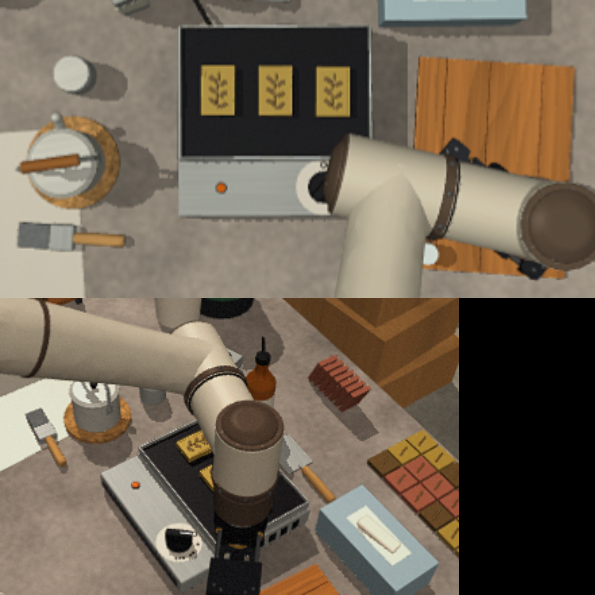

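Three tiles face up in a row ((218,90), (275,90), (333,90)) and the kettle is on the trivet. One last close look at the knob.

Run:
```python
from m import *
S=eyes.capture("side"); k=np.array([.426,-.0617,0])
c=proj("side",k+[0,0,.083])[0]; M=np.float32([[9,0,200-9*c[0]],[0,9,200-9*c[1]]]); w=cv2.warpAffine(S,M,(400,400),flags=cv2.INTER_CUBIC)
v=w.copy()
for th,col in((0,(255,0,0)),(40,(0,255,0)),(80,(0,0,255))):
    a=np.radians(.4-th); P=np.array([k+[d*np.cos(a),d*np.sin(a),.083] for d in(0,.025)])
    q=(proj("side",P)@M[:,:2].T+M[:,2]).astype(int); cv2.line(v,q[0].tolist(),q[1].tolist(),col,1)
cv2.imwrite("pics/knobend.png",np.hstack([w,v]))
```

```text
(no output)
```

View pics/knobend.png

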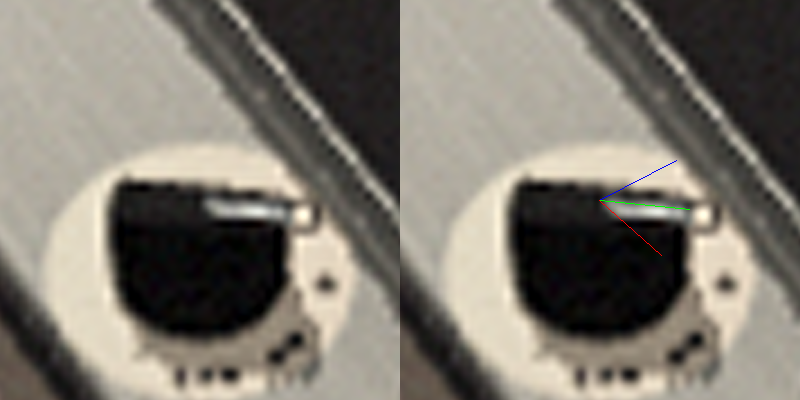

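The pointer (210,208)→(295,212) lies along the projected 40° line, so the selector is at low. Handing in.

```bash
python3 -c "
from station import r
print(r.finish_job())"
```

```text
the job is handed in; nothing more can be done
None
```

The job is handed in: I switched the hot plate off first, stood the kettle upright on the trivet, laid all three tiles flat and face up on the plate, and then set the selector to low; one tile was knocked aside mid-run, and as I lowered the last tile it pressed on that one (about 26 N at the wrist) before I lifted away and re-laid both.

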